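# Fetch the staples from behind the stamp and the tape measure

## Task

The stapler needs refilling, and the box of staples is at the back of the desk tidy behind the tape measure and the stamp. First stand both of these aside on the cork mat, then lay the box of staples squarely in the middle of the small grey felt pad beside the stapler, its length along the pad's length, and only then put the tape measure and the stamp back upright in the tidy, each exactly where and as it stood. Leave the stapler, the eraser and the pencil sharpener undisturbed.

Things in the scene. Friction and masses are not known exactly. Their poses are not given: they have to be found in the camera images.
- tidy: grey plastic desk tray, fixed, 150 x 180 mm, left, middle or right; origin on the desk, x' to its back, y' to its left. Floor 4 mm thick, x' -64 to 86; front and side lips 9 mm high. Front: two bays, black rubber inlays 50 x 70 at x' -32, y' +41 and -41. Rear: niche open to the front, y' -40 to 40, back wall at x' 82, walls 22 mm high; a small pocket either side of it
- mat: flat cork mat, 140 (x) x 210 (y) x 3 mm, fixed, for standing things aside; origin at the centre of its underside
- pad: small flat grey felt pad, 64 (x) x 86 (y) x 3 mm, fixed, empty, with the stapler lying beside it at its +y side (stapler's near face about 24 mm from the pad's edge); origin at the centre of its underside
- tape_measure: beige upright tape measure, loose, up to 0.25 kg, 32 (x) x 63 (y) x 54 (z) mm; origin at the centre of its underside. In one of the tidy's front bays (which one varies), its 63 mm along y'. Grasp across its 32 mm with the TCP about 47 mm above its underside, so that the fingertips clear the staple box and walls behind it
- stamp: black self-inking stamp standing upright, loose, up to 0.11 kg, 40 (x) x 63 (y) x 82 (z) mm; origin at the centre of its underside. In the other front bay, its 63 mm along y'. Its cap does not move, is 32 (x) x 64 (y) mm and spans 64 to 82 mm above its underside: grasp the cap across its 32 mm
- staple_box: closed dark grey box of staples, pale label, lying flat, loose, up to 0.13 kg, 38 (x) x 60 (y) x 22 (z) mm; origin at the centre of its underside. In the niche at about x' 18, y' 0, its 60 mm along y', about 9 mm behind the stamp and 10 mm from the niche's side walls: grasp it across its 38 mm once both bays are empty; 45 mm is free behind it
- stapler: dark red stapler, 140 (x) x 36 (y) x 48 mm, loose, lying on the desk along the +y side of the pad; leave it. Origin at the centre of its underside
- eraser: eraser in a dark sleeve, 21 x 44 x 13 mm, loose, in the tidy's rear left pocket; leave it. Origin at the centre of its underside
- pencil_sharpener: small metal pencil sharpener, 16 x 24 x 12 mm, loose, in the tidy's rear right pocket; leave it. Origin at the centre of its underside
Things that resemble listed ones, but are neither listed nor needed, are in the scene too. Leave any red look-alike of the stamp alone. What is shaped like the staple_box but pink is not meant.

How it is judged:
By the outcome, as a careful person would: the job done as asked, in the order asked, and still so for the second after the job is handed in, with the robot touching nothing.
It also fails if it takes over 120 s, if anything falls off the work surface, if the arm or the gripper's body presses on something with over 40 N, if the wrist force passes 120 N, or if a joint passes its speed limit or range.

## Robot

A 6-joint arm with a two-finger parallel gripper is mounted at the origin on a cart in front of the work surface, level with it; the furniture and walls round the work are solid. World frame = base frame: x ahead of the robot, y to its left, z up, the work surface at z = 0. Lengths are in m, angles in degrees, forces in N, time in s.
With the tool pointing down it reaches from about 0.25 to 0.775 m from the base axis. Payload 4 kg.
Tool frame: the origin (TCP) lies between the finger pads, 19 mm behind the fingertips; this is the grasp point; z points along the fingers, y is the line along which they close (so a half turn about z gives the same grasp; the last joint's range is limited). The gripper opens to 94 mm and grips with 3 to 60 N. Pads are 16 mm wide; open, the fingers measure 119 mm over their backs; the gripper's body (75 mm by 177 mm) begins 78 mm behind the grasp point.
Start: joints at [-79.704, 4.996, 78.535, -0, 96.463, -5.907], TCP at [0.153, -0.528, 0.224] pointing down, gripper open.
Joint ranges: [-177.83, 177.83], [-43.37, 116.18], [15.69, 146.23], [-61.86, 241.86], [9.47, 152.12], [-147.06, 147.06]. Speed limits (degrees/s): [159.86, 159.86, 180, 180, 180, 180].

## Interface

Orientations are given as [roll, pitch, yaw] about the fixed x, y, z axes, in that order (R = Rz(yaw) Ry(pitch) Rx(roll)).
In Python, from plant import telemetry, cams, finish_job, finder gives the robot as it stands.
- The arm moves only by the tool servo_tool, never from a script. Its argument "increments" is a list of rows, each an object with "rot": the turn, a rotation vector about the tool's x, y, z in degrees, a list of three; "linear": the shift along the tool's x, y, z in mm, a list of three; "grip": the opening, from -1 (shut) to 1 (fully open). In form: [{"rot": [ax, ay, az], "linear": [x, y, z], "grip": grip}, ...]. A call has 1 to 10 rows; each row shifts and turns the commanded pose from where the row before left it, along the tool's axes as they then stand; what a row does not reach is not made up. A row lasts 1/12 s, in which the tool goes at most 41.7 mm and 7.16 degrees, less where a joint would pass 70% of its speed; a pose out of reach is approached as far as the arm can. A call is refused whole if a number of a shift passes 41.7 or a number of a turn 7.16, either way. A call with a gripper value outside its range is refused whole. The fingers move at their own pace and stop on an object; the grip force is fixed at half the most. Time passes only in rows, so rows that do not move let the fingers close. It gives the time, the measured TCP pose, the force, the opening and the grip force at its end, in the units of the state.
- telemetry.sense(): the state, without advancing time (a new reading comes with each control period).
- cams.camera(name): name is "side" or "top"; returns the picture (480x640x3 uint8, red, green, blue); there is no depth.
- cams.camera_info(name): a dict with "camera_matrix" (3x3 intrinsics, pixels), "eye" and "orientation" of the camera in the world. Camera axes: x right, y up, looking along -z (the intrinsics and any distortion apply to the point x, -y, -z); pixel columns grow to the right and rows downward; lengths in m; the calibration is good to about 2 mm. A picture is of the moment at which its call begins. camera_info takes no time and is no camera call.
- finish_job(): hands the job in; it is judged then, once.
Trained networks look in the newest picture that a camera, given by its name, has taken for a name from the list of things; names that differ only in an ending like _2 or _b are one class to them, and where a whole thing is asked for, a point or a joint stands for the part that bears it (a point fixed in the world has none). Each returns a list of dicts, best first, with "score" (0 to 1); they miss things now and then, are a little off and sometimes report something else, mostly with a low value. They report only what shows in the picture. A call takes as long as a camera call. They do not tell look-alikes from the thing itself.
- finder.recognise(camera, label): "point" ([x, y, z] in m, in world coordinates, good to about 4 mm: the middle of the surface that is visible of it).
The state is a dict: "clock": time; "q": joint angles; "joint_vel": joint speeds; "joint_torque": joint torques, N m; "tool_pos": TCP position; "eef_rot": TCP orientation; "contact_force": force on the tool from outside, world axes, zero at the start; "torque": the same for the moment, N m; "grip_width": opening from 0.0 (shut) to 1.0 (fully open); "finger_force": force on a finger pad.
Only numpy, scipy, OpenCV 4.12 (cv2) and the standard library are available. Lean on these libraries where they do the work, as an engineer would, in place of code of your own. Each camera call takes 0.05 s, during which the arm holds its last target. There are 200 camera calls.

## Working session

There is one attempt and no reset: what is moved stays moved. The work goes in short steps, Python scripts to look and compute and a tool call to move; the robot and the scene stay as the last step left them, time stands still between calls to the robot, and variables do not carry over. Pictures are saved under pics/ and viewed, at most 14 in all, crops included, and the job is handed in when it is done.

Besides the shell and the picture viewer there is one more tool, called after "Request:" by a JSON object that holds its "api" and its "payload". servo_tool: Moves the arm, as the interface text tells. Its arguments: {"type":"object","properties":{"increments":{"type":"array","items":{"type":"object","properties":{"rot":{"type":"array","items":{"type":"number"}},"linear":{"type":"array","items":{"type":"number"}},"grip":{"type":"number"}}}}},"required":["increments"]}

```bash
mkdir -p pics; ls; cat > h.py <<'E'
import numpy as np, cv2
from plant import telemetry, cams, finish_job, finder
from scipy.spatial.transform import Rotation as R
def shot(n,f):
    im=cams.camera(n); cv2.imwrite(f'pics/{f}.png',im[:,:,::-1]); np.save(f'pics/{f}.npy',im); return im
E
python3 - <<'E'
from h import *
for n in ('side','top'):
    shot(n,n+'0'); print(n,cams.camera_info(n))
    for l in ['tidy','mat','pad','tape_measure','stamp','staple_box','stapler','eraser','pencil_sharpener']:
        print(l,[(np.round(d['point'],3).tolist(),round(d['score'],2)) for d in finder.recognise(n,l)])
print(telemetry.sense())
E
```

```text
pics
side {'camera_matrix': array([[550.46660509,   0.        , 327.841437  ],
       [  0.        , 550.46660509, 238.72387332],
       [  0.        ,   0.        ,   1.        ]]), 'eye': array([-0.3544284 ,  0.41388405,  1.39347535]), 'orientation': array([  36.01022667,   -0.27525052, -112.13534452])}
tidy [([0.634, 0.286, 0.005], 0.67)]
mat []
pad [([0.562, 0.335, 0.053], 0.35)]
tape_measure [([0.563, 0.334, 0.053], 0.65)]
stamp [([0.443, 0.321, 0.073], 0.68), ([0.553, 0.256, 0.074], 0.63)]
staple_box [([0.632, 0.471, 0.025], 0.69), ([0.621, 0.288, 0.028], 0.6)]
stapler [([0.636, 0.289, 0.006], 0.64), ([0.626, -0.199, 0.035], 0.55)]
eraser [([0.65, 0.344, 0.016], 0.67)]
pencil_sharpener [([0.562, 0.333, 0.052], 0.48)]
top {'camera_matrix': array([[434.25228461,   0.        , 326.80647241],
       [  0.        , 434.25228461, 242.88169911],
       [  0.        ,   0.        ,   1.        ]]), 'eye': array([0.42933212, 0.04740468, 1.08811144]), 'orientation': array([  6.71922198,   1.65302809, -91.70445669])}
tidy [([0.626, 0.279, 0.0], 0.78)]
mat [([0.557, 0.008, 0.002], 0.85)]
p
[... 457 characters left out ...]
, 0.007], 0.35)]
{'clock': 1.0, 'q': array([-7.97040893e+01,  4.99544657e+00,  7.85323409e+01,  3.02748655e-04,
        9.64630996e+01, -5.90736344e+00]), 'joint_vel': array([-0.02165055, -0.11624276,  0.15478794,  0.09110164, -0.01364447,
        0.02477163]), 'joint_torque': array([-4.20175747e-04, -3.40050709e+01, -3.02609646e+01,  7.16009340e-02,
        2.37250922e-02, -5.40319661e-06]), 'tool_pos': array([ 0.15347743, -0.52818948,  0.22433945]), 'eef_rot': array([1.79990905e+02, 6.38684006e-04, 1.62033082e+01]), 'contact_force': array([-0.27285038, -0.78068642,  0.61397905]), 'torque': array([ 0.04031755,  0.05768877, -0.01827626]), 'finger_force': 0.0, 'grip_width': 0.997726870041947}
```

View pics/top0.png

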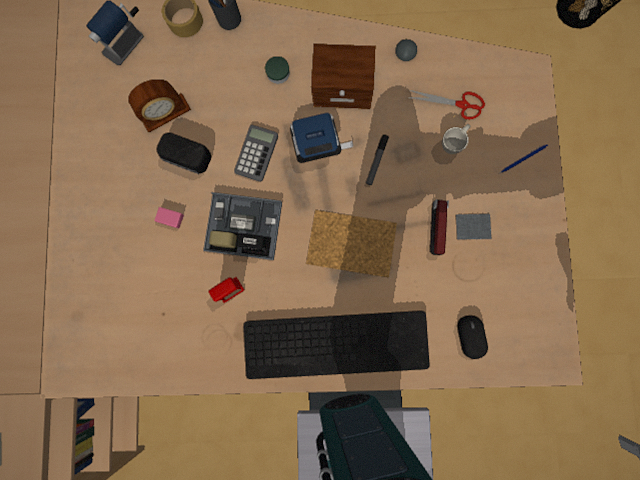

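View pics/side0.png

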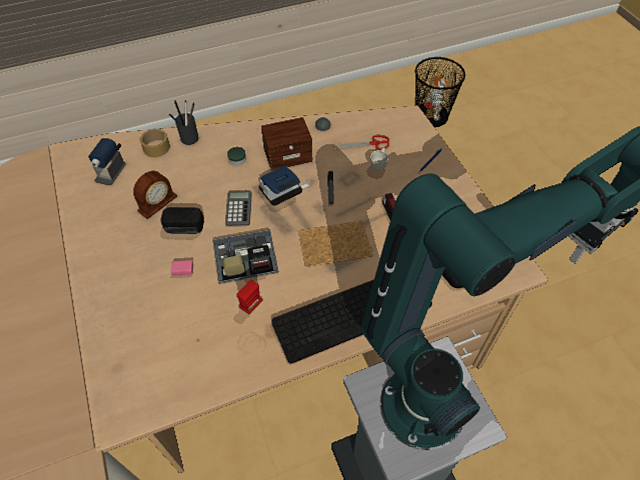

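The top view shows the tidy at px (242,225). Candidates:
- **Stamp:** the black one at (257,244), or the red look-alike at (226,289). I choose the black one in the right front bay.
- **Staple box:** the dark one with a pale label at (241,222), or the pink one at (169,216). I choose the dark one in the niche.
- **Tape measure:** the beige one at (222,240). The blue object at (316,137) is not it.

The mat is at (350,243), the pad at (473,226) and the stapler at (439,227).

```bash
python3 - <<'E'
import cv2,numpy as np
t=cv2.imread('pics/top0.png');s=cv2.imread('pics/side0.png')
a=cv2.resize(t[188:263,200:285],(680,600),interpolation=cv2.INTER_CUBIC)
b=cv2.resize(s[225:287,208:282],(716,600),interpolation=cv2.INTER_CUBIC)
cv2.imwrite('pics/c1.png',cv2.resize(np.hstack([a,b]),(800,344)))
c=cv2.resize(t[190:285,300:500],(800,380),interpolation=cv2.INTER_CUBIC)
cv2.imwrite('pics/c2.png',np.vstack([cv2.resize(a,(0,0),fx=.9,fy=.9)]))
cv2.imwrite('pics/c3.png',c)
E
```

```text
(no output)
```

View pics/c1.png

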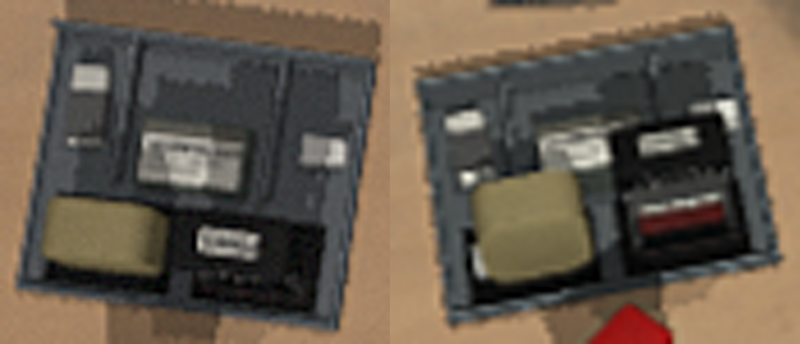

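View pics/c3.png

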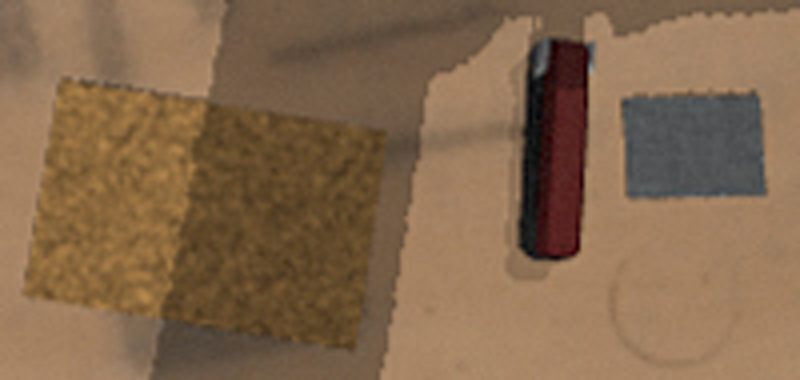

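```bash
cat >> h.py <<'E'
from scipy.optimize import minimize
from scipy.ndimage import map_coordinates
def proj(n,P):
    i=cams.camera_info(n); M=R.from_euler('xyz',i['orientation'],degrees=True).as_matrix()
    c=(np.atleast_2d(P)-i['eye'])@M; c=c*[1,-1,-1]
    u=c@i['camera_matrix'].T; return u[:,:2]/u[:,2:]
def pts(segs,k=60):
    t=np.linspace(.03,.97,k)[:,None]
    return np.vstack([np.array(a)*(1-t)+np.array(b)*t for a,b in segs]), np.repeat([np.subtract(b,a) for a,b in segs],k,0)
def rect(x0,x1,y0,y1,z):
    c=[(x0,y0,z),(x1,y0,z),(x1,y1,z),(x0,y1,z)]; return [(c[i],c[(i+1)%4]) for i in range(4)]
def fit(views,segs,p0,zfree=False,blurs=(1.5,.8),rng=(.006,.006,3)):
    P,D=pts(segs)
    G={}
    def tf(p,V): 
        c,s=np.cos(np.radians(p[2])),np.sin(np.radians(p[2]))
        return V@np.array([[c,s,0],[-s,c,0],[0,0,1]])
    def cost(p,b):
        S=0
        W=tf(p,P)+[p[0],p[1],p[3] if len(p)>3 else 0]; d=tf(p,D)*1e-3
        for n,f in views:
            if (f,b) not in G:
                im=cv2.GaussianBlur(np.load(f'pics/{f}.npy').astype(float),(0,0),b)
                G[f,b]=[(np.gradient(im[:,:,c])) for c in range(3)]
            u=proj(n,W); t=proj(n,W+d)-u; t/=np.linalg.norm(t,axis=1)[:,None]
            g=0
            for gy,gx in G[f,b]:
                q=[u[:,1],u[:,0]]
                g=g+(map_coordinates(gx,q,order=1)*-t[:,1]+map_coordinates(gy,q,order=1)*t[:,0])**2
            S-=np.sqrt(np.sqrt(g)+1).mean()
        return S
    p=np.array(p0,float)
    st=np.array(list(rng)+[.006])[:len(p)]
    for b in blurs:
        best=None
        for k in range(8):
            s0=p+np.random.default_rng(k).uniform(-1,1,len(p))*st
            r=minimize(cost,s0,args=(b,),method='Nelder-Mead',options=dict(initial_simplex=np.vstack([s0]+[s0+np.eye(len(p))[i]*st[i] for i in range(len(p))]),xatol=1e-5,fatol=1e-5))
            if best is None or r.fun<best.fun: best=r
        p=best.x; st=st/3
    return np.round(p,4),round(best.fun,3)
E
cat > f1.py <<'E'
from h import *
T,S=('top','top0'),('side','side0')
for vs in ([T],[S],[T,S]):
    print([v[0] for v in vs])
    print('mat',fit(vs,rect(-.07,.07,-.105,.105,.003),[.557,.008,-7]))
    if vs==[T]: print('pad',fit(vs,rect(-.032,.032,-.043,.043,.003),[.591,-.294,0]))
    print('tidy front/sides',fit(vs,[((-.064,.09,.009),(-.064,-.09,.009)),((-.064,-.09,.009),(.08,-.09,.009)),((-.064,.09,.009),(.08,.09,.009))],[.61,.279,-7]))
    z=[0.026] if len(vs)>1 else []
    o=.0 if z else .026
    print('box',fit(vs,rect(-.019,.019,-.03,.03,o),[.618,.286,-7]+z))
    z=[0.058] if z else []; o=.0 if z else .058
    print('tape',fit(vs,rect(-.016,.016,-.0315,.0315,o),[.576,.327,-7]+z))
    z=[0.086] if z else []; o=.0 if z else .086
    print('cap',fit(vs,rect(-.016,.016,-.032,.032,o),[.56,.247,-7]+z))
E
python3 f1.py
```

```text
['top']Traceback (most recent call last):
  File "f1.py", line 5, in <module>
    print('mat',fit(vs,rect(-.07,.07,-.105,.105,.003),[.557,.008,-7]))
                ~~~^^^^^^^^^^^^^^^^^^^^^^^^^^^^^^^^^^^^^^^^^^^^^^^^^^
  File "h.py", line 43, in fit
    r=minimize(cost,s0,args=(b,),method='Nelder-Mead',options=dict(initial_simplex=np.vstack([s0]+[s0+np.eye(len(p))[i]*st[i] for i in range(len(p))]),xatol=1e-5,fatol=1e-5))
    res = _minimize_neldermead(fun, x0, args, callback, bounds=bounds,
                               **options)
    fxcc = func(xcc)
    fx = function(np.copy(x), *(wrapper_args + args))
  File "h.py", line 30, in cost
    u=proj(n,W); t=proj(n,W+d)-u; t/=np.linalg.norm(t,axis=1)[:,None]
  File "h.py", line 9, in proj
    i=cams.camera_info(n); M=R.from_euler('xyz',i['orientation'],degrees=True).as_matrix()
ValueError: time passes only in moves, steps and waits
```

```bash
sed -i 's/    i=cams.camera_info(n); M=/    i=info(n); M=/; s/^def proj/from functools import lru_cache\n@lru_cache\ndef info(n): return cams.camera_info(n)\ndef proj/' h.py; python3 f1.py
```

```text
['top']
mat (array([  0.5566,   0.014 , -11.471 ]), np.float64(-3.825))
pad (array([ 0.5886, -0.2923, -0.0905]), np.float64(-5.895))
tidy front/sides (array([ 0.5974,  0.2877, -9.2044]), np.float64(-6.347))
box (array([ 0.6183,  0.2859, -8.2579]), np.float64(-5.018))
tape (array([ 0.5716,  0.3349, -8.3705]), np.float64(-5.56))
cap (array([  0.5625,   0.2359, -18.7882]), np.float64(-4.911))
['side']
mat (array([  0.5579,   0.0141, -11.5092]), np.float64(-3.912))
tidy front/sides (array([ 0.594 ,  0.2895, -9.0966]), np.float64(-6.6))
box (array([  0.6183,   0.2849, -12.2291]), np.float64(-4.276))
tape (array([  0.57  ,   0.3183, -12.3252]), np.float64(-4.466))
cap (array([ 0.5546,  0.2541, -8.2333]), np.float64(-6.284))
['top', 'side']
mat (array([  0.557 ,   0.0141, -11.5182]), np.float64(-7.717))
tidy front/sides (array([ 0.5963,  0.2885, -9.2455]), np.float64(-12.728))
box (array([ 0.6186,  0.2858, -9.3393,  0.025 ]), np.float64(-9.237))
tape (array([  0.5681,   0.3219, -11.2539,   0.0629]), np.float64(-9.417))
cap (array([ 0.5517,  0.2547, -7.5782,  0.0899]), np.float64(-9.899))
```

```bash
cat > f2.py <<'E'
from h import *
T,S=('top','top0'),('side','side0')
r=(.004,.004,3)
print('cap',fit([T,S],rect(-.016,.016,-.032,.032,.086),[.557,.2535,-9],rng=r))
print('cap+base',fit([S],rect(-.016,.016,-.032,.032,.086)+[((-.02,.0315,.004),(-.02,-.0315,.004))],[.557,.2535,-9],rng=r))
print('tape top',fit([T],rect(-.016,.016,-.0315,.0315,.058),[.571,.334,-9],rng=r))
print('tape',fit([T,S],rect(-.016,.016,-.0315,.0315,.054),[.571,.334,-9],rng=r))
def ov(n,f,items,win,sc):
    im=np.load(f'pics/{f}.npy')[:,:,::-1]; x0,x1,y0,y1=win
    im=cv2.resize(im[y0:y1,x0:x1],None,fx=sc,fy=sc,interpolation=cv2.INTER_CUBIC)
    for segs,p,col in items:
        c,s=np.cos(np.radians(p[2])),np.sin(np.radians(p[2]))
        for a,b in segs:
            V=np.array([a,b])@np.array([[c,s,0],[-s,c,0],[0,0,1]])+[p[0],p[1],0]
            u=((proj(n,V)-[x0,y0]+.5)*sc).astype(int); cv2.line(im,tuple(map(int,u[0])),tuple(map(int,u[1])),col,1)
    return im
it=[(rect(-.064,.086,-.09,.09,.009),[.5963,.2885,-9.2],(0,255,255)),(rect(-.064,.086,-.09,.09,.0),[.5963,.2885,-9.2],(0,128,255)),
(rect(-.019,.019,-.03,.03,.026),[.6186,.2858,-9.2],(0,255,0)),
(rect(-.016,.016,-.0315,.0315,.058),[.5716,.3349,-9.2],(255,0,255)),(rect(-.016,.016,-.032,.032,.086),[.5575,.2535,-9.2],(255,255,0)),
(rect(-.02,.02,-.0315,.0315,.004),[.5575,.2535,-9.2],(0,0,255))]
a=ov('top','top0',it,(200,285,188,263),4.7);b=ov('side','side0',it,(205,285,222,292),5)
h=min(a.shape[0],b.shape[0])
if __name__=='__main__': cv2.imwrite('pics/o1.png',np.hstack([a[:h],b[:h]]))
E
python3 f2.py
```

```text
cap (array([ 0.5693,  0.2529, -9.6167]), np.float64(-9.707))
cap+base (array([ 0.5548,  0.2542, -6.6461]), np.float64(-6.32))
tape top (array([ 0.5716,  0.3349, -8.3705]), np.float64(-5.56))
tape (array([ 0.5727,  0.3357, -8.2025]), np.float64(-9.546))
```

View pics/o1.png

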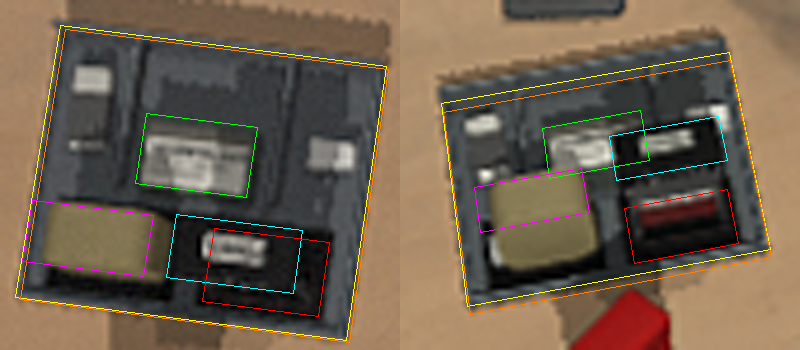

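```bash
cat > f3.py <<'E'
import f2; from f2 import *
def g(f):
    im=np.load(f'pics/{f}.npy'); im=(255*(np.clip(im/200.,0,1))**.45).astype(np.uint8); np.save(f'pics/{f}g.npy',im)
g('top0');g('side0')
it=[(rect(-.019,.019,-.03,.03,.026),[.6186,.2858,-9.2],(0,255,0)),
(rect(-.016,.016,-.0315,.0315,.058),[.5716,.330,-9.2],(255,0,255)),(rect(-.016,.016,-.032,.032,.086),[.5615,.2535,-9.2],(255,255,0)),
(rect(-.02,.02,-.0315,.0315,.006),[.5615,.2535,-9.2],(0,0,255)),(rect(-.016,.016,-.0315,.0315,.004),[.5716,.330,-9.2],(255,0,0))]
a=ov('top','top0g',it,(202,276,205,262),5.4);b=ov('side','side0g',it,(213,279,230,286),6)
h=min(a.shape[0],b.shape[0]); cv2.imwrite('pics/o2.png',np.hstack([a[:h],b[:h]])[:,:800])
E
python3 f3.py >/dev/null
```

```text
(no output)
```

View pics/o2.png

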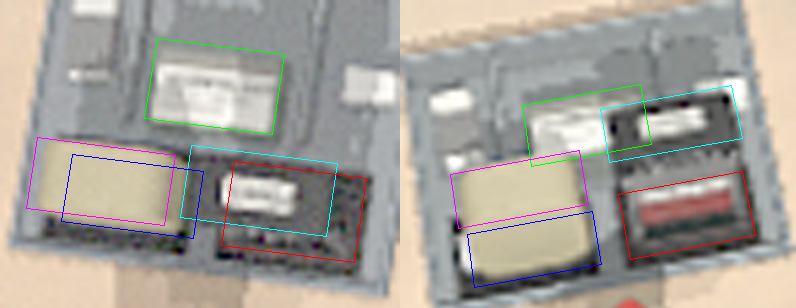

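The boosted view confirms the choices. Tape measure: beige, left bay. Stamp: black with a red window, right bay. Staple box: dark, with a label, in the niche. The outlines fit to a few mm. Next I move towards the tape measure.

Request:
{"api": "servo_tool", "payload": {"increments": [{"rot": [0, 0, -6.46], "linear": [0, 0, 0], "grip": 1}, {"rot": [0, 0, -6.46], "linear": [0, 0, 0], "grip": 1}, {"rot": [0, 0, -6.46], "linear": [0, 0, 0], "grip": 0.5}, {"rot": [0, 0, -6.46], "linear": [0, 0, 0], "grip": 0.5}, {"rot": [0, 0, -6.46], "linear": [0, 0, 0], "grip": 0.5}, {"rot": [0, 0, -6.46], "linear": [0, 0, 0], "grip": 0.5}, {"rot": [0, 0, -6.46], "linear": [0, 0, 0], "grip": 0.5}, {"rot": [0, 0, -6.46], "linear": [0, 0, 0], "grip": 0.5}, {"rot": [0, 0, -6.46], "linear": [0, 0, 0], "grip": 0.5}, {"rot": [0, 0, -6.46], "linear": [0, 0, 0], "grip": 0.5}]}}

```text
clock: 1.83
tool_pos: [0.1535, -0.5282, 0.2243]
eef_rot: [180.0, 0.0, 81.1]
contact_force: [-0.2, 0.3, -0.1]
grip_width: 0.75
finger_force: 0.0
```

Request:
{"api": "servo_tool", "payload": {"increments": [{"linear": [38, 11.5, 0], "rot": [0, 0, 0], "grip": 0.5}, {"linear": [38, 11.5, 0], "rot": [0, 0, 0], "grip": 0.5}, {"linear": [38, 11.5, 0], "rot": [0, 0, 0], "grip": 0.5}, {"linear": [38, 11.5, 0], "rot": [0, 0, 0], "grip": 0.5}, {"linear": [38, 11.5, 0], "rot": [0, 0, 0], "grip": 0.5}, {"linear": [38, 11.5, 0], "rot": [0, 0, 0], "grip": 0.5}, {"linear": [38, 11.5, 0], "rot": [0, 0, 0], "grip": 0.5}, {"linear": [38, 11.5, 0], "rot": [0, 0, 0], "grip": 0.5}, {"linear": [38, 11.5, 0], "rot": [0, 0, 0], "grip": 0.5}, {"linear": [38, 11.5, 0], "rot": [0, 0, 0], "grip": 0.5}]}}

```text
clock: 2.67
tool_pos: [0.3281, -0.1697, 0.2246]
eef_rot: [179.9, 0.0, 80.8]
contact_force: [1.2, -0.6, -0.6]
grip_width: 0.748
finger_force: 0.0
```

Request:
{"api": "servo_tool", "payload": {"increments": [{"linear": [38, 11.5, 0], "rot": [0, 0, 0], "grip": 0.5}, {"linear": [38, 11.5, 0], "rot": [0, 0, 0], "grip": 0.5}, {"linear": [38, 11.5, 0], "rot": [0, 0, 0], "grip": 0.5}, {"linear": [38, 11.5, 0], "rot": [0, 0, 0], "grip": 0.5}, {"linear": [38, 11.5, 0], "rot": [0, 0, 0], "grip": 0.5}, {"linear": [38, 11.5, 0], "rot": [0, 0, 0], "grip": 0.5}, {"linear": [38, 11.5, 0], "rot": [0, 0, 0], "grip": 0.5}, {"linear": [38, 11.5, 0], "rot": [0, 0, 0], "grip": 0.5}, {"linear": [0, 0, 0], "rot": [0, 0, 0], "grip": 0.5}, {"linear": [0, 0, 0], "rot": [0, 0, 0], "grip": 0.5}]}}

```text
clock: 3.5
tool_pos: [0.4672, 0.1154, 0.2237]
eef_rot: [-179.9, 0.0, 81.0]
contact_force: [0.3, -0.3, -0.4]
grip_width: 0.752
finger_force: 0.0
```

Request:
{"api": "servo_tool", "payload": {"increments": [{"linear": [38, 11.5, 0], "rot": [0, 0, 0], "grip": 0.5}, {"linear": [38, 11.5, 0], "rot": [0, 0, 0], "grip": 0.5}, {"linear": [38, 11.5, 0], "rot": [0, 0, 0], "grip": 0.5}, {"linear": [38, 11.5, 0], "rot": [0, 0, 0], "grip": 0.5}, {"linear": [38, 11.5, 0], "rot": [0, 0, 0], "grip": 0.5}, {"linear": [38, 11.5, 0], "rot": [0, 0, 0], "grip": 0.5}, {"linear": [0, 0, 30], "rot": [0, 0, 0], "grip": 0.5}, {"linear": [0, 0, 30], "rot": [0, 0, 0], "grip": 0.5}, {"linear": [0, 0, 20], "rot": [0, 0, 0], "grip": 0.5}, {"linear": [0, 0, 0], "rot": [0, 0, 0], "grip": 0.5}]}}

```text
clock: 4.33
tool_pos: [0.5693, 0.3248, 0.1378]
eef_rot: [-179.5, 0.4, 80.7]
contact_force: [-0.7, -0.5, -0.3]
grip_width: 0.75
finger_force: 0.0
```

```bash
python3 - <<'E'
from h import *
print(telemetry.sense()['tool_pos'],telemetry.sense()['eef_rot'])
a=shot('top','top1');b=shot('side','side1')
S=('side','side1');T=('top','top1')
for n,f,v in (('pad',rect(-.032,.032,-.043,.043,.003),[.589,-.292,0]),('mat',rect(-.07,.07,-.105,.105,.003),[.557,.014,-11.5])):
    for vs in ([S],[T],[T,S]): print(n,fit(vs,f,v))
    print(fit([T,S],[((x*1.,y,0),(X*1.,Y,0)) for (x,y,_),(X,Y,_) in f],v+[.003]))
A=cv2.resize(a[190:270,195:295],(500,400),interpolation=2); B=cv2.resize(b[190:290,205:280],(300,400),interpolation=2)
cv2.imwrite('pics/p1.png',np.hstack([A,B])[:,:,::-1])
E
```

```text
[0.56925012 0.32482018 0.13780255] [-179.46395883    0.41524247   80.69988325]
pad (array([ 0.5897, -0.2924, -0.592 ]), np.float64(-6.608))
pad (array([ 0.5886, -0.2923, -0.1221]), np.float64(-6.267))
pad (array([ 0.589 , -0.2923, -0.2302]), np.float64(-12.839))
(array([ 0.5883, -0.2916, -0.2817,  0.005 ]), np.float64(-12.88))
mat (array([ 0.6563,  0.056 , 26.9864]), np.float64(-3.773))
mat (array([  0.5572,   0.0135, -10.7972]), np.float64(-4.137))
mat (array([  0.5571,   0.0137, -10.7093]), np.float64(-6.226))
(array([  0.556 ,   0.0138, -10.6004,   0.011 ]), np.float64(-6.273))
```

View pics/p1.png

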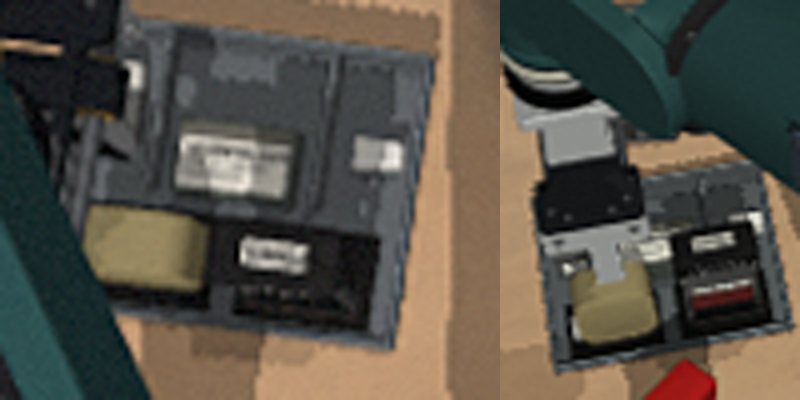

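Request:
{"api": "servo_tool", "payload": {"increments": [{"linear": [0, 0, 0], "rot": [0, 0, 0], "grip": 0.5}, {"linear": [0, 0, 0], "rot": [0, 0, 0], "grip": 0.5}, {"linear": [0, 0, 0], "rot": [0, 0, 0], "grip": 0.5}]}}

```text
clock: 4.68
tool_pos: [0.5728, 0.328, 0.1471]
eef_rot: [179.8, -0.1, 80.8]
contact_force: [0.6, -0.5, 0.2]
grip_width: 0.751
finger_force: 0.0
```

Request:
{"api": "servo_tool", "payload": {"increments": [{"linear": [0, 0, 20], "rot": [0, 0, 0], "grip": 0.5}, {"linear": [0, 0, 20], "rot": [0, 0, 0], "grip": 0.5}, {"linear": [0, 0, 15], "rot": [0, 0, 0], "grip": 0.5}, {"linear": [0, 0, 12], "rot": [0, 0, 0], "grip": 0.5}, {"linear": [0, 0, 8], "rot": [0, 0, 0], "grip": 0.5}, {"linear": [0, 0, 5], "rot": [0, 0, 0], "grip": 0.5}, {"linear": [0, 0, 0], "rot": [0, 0, 0], "grip": 0.5}, {"linear": [0, 0, 0], "rot": [0, 0, 0], "grip": 0.5}, {"linear": [0, 0, 0], "rot": [0, 0, 0], "grip": 0.5}, {"linear": [0, 0, 0], "rot": [0, 0, 0], "grip": 0.5}]}}

```text
clock: 5.52
tool_pos: [0.5724, 0.3283, 0.0656]
eef_rot: [179.9, -0.1, 80.8]
contact_force: [-0.0, -0.1, -0.3]
grip_width: 0.749
finger_force: 0.0
```

Request:
{"api": "servo_tool", "payload": {"increments": [{"linear": [0, 0, 6], "rot": [0, 0, 0], "grip": 0.5}, {"linear": [0, 0, 5], "rot": [0, 0, 0], "grip": 0.5}, {"linear": [0, 0, 3], "rot": [0, 0, 0], "grip": 0.3}, {"linear": [0, 0, 0], "rot": [0, 0, 0], "grip": 0.1}, {"linear": [0, 0, 0], "rot": [0, 0, 0], "grip": -0.1}, {"linear": [0, 0, 0], "rot": [0, 0, 0], "grip": -0.2}, {"linear": [0, 0, 0], "rot": [0, 0, 0], "grip": -0.2}]}}

```text
clock: 6.1
tool_pos: [0.5719, 0.328, 0.0505]
eef_rot: [180.0, -0.0, 80.8]
contact_force: [0.2, 0.5, -0.4]
grip_width: 0.432
finger_force: 0.0
```

Request:
{"api": "servo_tool", "payload": {"increments": [{"linear": [0, 0, 0], "rot": [0, 0, 0], "grip": -0.26}, {"linear": [0, 0, 0], "rot": [0, 0, 0], "grip": -0.26}]}}

```text
clock: 6.27
tool_pos: [0.5722, 0.3279, 0.0506]
eef_rot: [179.9, -0.0, 80.8]
contact_force: [1.4, 0.1, 0.1]
grip_width: 0.373
finger_force: 0.4
```

```bash
python3 - <<'E'
from h import *
s=telemetry.sense()
print(s['tool_pos'],s['grip_width']*94,s['contact_force'],s['finger_force'])
b=shot('side','side2');a=shot('top','top2')
A=cv2.resize(a[190:270,195:295],(400,320),interpolation=2); B=cv2.resize(b[205:285,205:285],(400,400),interpolation=2)
cv2.imwrite('pics/p2.png',np.hstack([A,B[:320]])[:,:,::-1])
E
```

```text
[0.5721719  0.3279289  0.05064305] 35.06221795719207 [1.35820014 0.12387298 0.14611951] 0.43653538450598717
```

Request:
{"api": "servo_tool", "payload": {"increments": [{"linear": [0, 1.5, 0], "rot": [0, 0, 0], "grip": -0.26}, {"linear": [0, 0, 0], "rot": [0, 0, 0], "grip": -0.3}, {"linear": [0, 0, 0], "rot": [0, 0, 0], "grip": -0.5}, {"linear": [0, 0, 0], "rot": [0, 0, 0], "grip": -1}, {"linear": [0, 0, 0], "rot": [0, 0, 0], "grip": -1}, {"linear": [0, 0, 0], "rot": [0, 0, 0], "grip": -1}]}}

```text
clock: 6.87
tool_pos: [0.5733, 0.3277, 0.0503]
eef_rot: [180.0, 0.0, 80.8]
contact_force: [1.2, -0.3, 0.2]
grip_width: 0.337
finger_force: 30.0
```

Request:
{"api": "servo_tool", "payload": {"increments": [{"linear": [0, 0, -5], "rot": [0, 0, 0], "grip": -1}, {"linear": [0, 0, -15], "rot": [0, 0, 0], "grip": -1}, {"linear": [0, 0, -25], "rot": [0, 0, 0], "grip": -1}, {"linear": [0, 0, -30], "rot": [0, 0, 0], "grip": -1}, {"linear": [0, 0, -25], "rot": [0, 0, 0], "grip": -1}, {"linear": [0, 0, -15], "rot": [0, 0, 0], "grip": -1}, {"linear": [0, 0, -5], "rot": [0, 0, 0], "grip": -1}]}}

```text
clock: 7.45
tool_pos: [0.5742, 0.3285, 0.1744]
eef_rot: [179.7, -0.2, 80.8]
contact_force: [0.8, -0.1, -1.5]
grip_width: 0.339
finger_force: 30.0
```

Request:
{"api": "servo_tool", "payload": {"increments": [{"linear": [-15, 2.1, 0], "rot": [0, 0, 0], "grip": -1}, {"linear": [-25, 3.5, 0], "rot": [0, 0, 0], "grip": -1}, {"linear": [-35, 4.8, 0], "rot": [0, 0, 0], "grip": -1}, {"linear": [-40, 5.5, 0], "rot": [0, 0, 0], "grip": -1}, {"linear": [-40, 5.5, 0], "rot": [0, 0, 0], "grip": -1}, {"linear": [-40, 5.5, 0], "rot": [0, 0, 0], "grip": -1}, {"linear": [-35, 4.8, 0], "rot": [0, 0, 0], "grip": -1}, {"linear": [-20, 2.8, 0], "rot": [0, 0, 0], "grip": -1}, {"linear": [-12, 1.5, 0], "rot": [0, 0, 0], "grip": -1}, {"linear": [0, 0, 10], "rot": [0, 0, 0], "grip": -1}]}}

```text
clock: 8.28
tool_pos: [0.5669, 0.0604, 0.1604]
eef_rot: [179.9, 0.0, 80.6]
contact_force: [-0.6, 0.5, -0.4]
grip_width: 0.336
finger_force: 30.0
```

Request:
{"api": "servo_tool", "payload": {"increments": [{"linear": [0, 0, 20], "rot": [0, 0, 0], "grip": -1}, {"linear": [0, 0, 25], "rot": [0, 0, 0], "grip": -1}, {"linear": [0, 0, 25], "rot": [0, 0, 0], "grip": -1}, {"linear": [0, 0, 15], "rot": [0, 0, 0], "grip": -1}, {"linear": [0, 0, 10], "rot": [0, 0, 0], "grip": -1}, {"linear": [0, 0, 5], "rot": [0, 0, 0], "grip": -1}, {"linear": [0, 0, 0], "rot": [0, 0, 0], "grip": -1}, {"linear": [0, 0, 0], "rot": [0, 0, 0], "grip": -1}, {"linear": [0, 0, 0], "rot": [0, 0, 0], "grip": -1}, {"linear": [0, 0, 0], "rot": [0, 0, 0], "grip": -1}]}}

```text
clock: 9.12
tool_pos: [0.5679, 0.0635, 0.0618]
eef_rot: [179.8, -0.0, 80.8]
contact_force: [-0.5, -0.5, -1.8]
grip_width: 0.338
finger_force: 30.0
```

Request:
{"api": "servo_tool", "payload": {"increments": [{"linear": [0, 0, 5], "rot": [0, 0, 0], "grip": -1}, {"linear": [0, 0, 3], "rot": [0, 0, 0], "grip": -1}, {"linear": [0, 0, 2], "rot": [0, 0, 0], "grip": -1}, {"linear": [0, 0, 1], "rot": [0, 0, 0], "grip": -1}, {"linear": [0, 0, 0], "rot": [0, 0, 0], "grip": -1}, {"linear": [0, 0, 0], "rot": [0, 0, 0], "grip": -1}, {"linear": [0, 0, 0], "rot": [0, 0, 0], "grip": -1}]}}

```text
clock: 9.7
tool_pos: [0.5668, 0.0633, 0.0492]
eef_rot: [-180.0, 0.0, 80.8]
contact_force: [0.1, -0.8, -0.6]
grip_width: 0.337
finger_force: 30.0
```

Request:
{"api": "servo_tool", "payload": {"increments": [{"linear": [0, 0, 0.5], "rot": [0, 0, 0], "grip": -1}, {"linear": [0, 0, 0], "rot": [0, 0, 0], "grip": -1}, {"linear": [0, 0, 0], "rot": [0, 0, 0], "grip": -1}]}}

```text
clock: 9.95
tool_pos: [0.5668, 0.0633, 0.0492]
eef_rot: [180.0, 0.0, 80.8]
contact_force: [-1.0, -0.8, 2.9]
grip_width: 0.336
finger_force: 30.0
```

Request:
{"api": "servo_tool", "payload": {"increments": [{"linear": [0, 0, 0], "rot": [0, 0, 0], "grip": -0.2}, {"linear": [0, 0, 0], "rot": [0, 0, 0], "grip": 0}, {"linear": [0, 0, 0], "rot": [0, 0, 0], "grip": 0.3}, {"linear": [0, 0, -10], "rot": [0, 0, 0], "grip": 0.3}, {"linear": [0, 0, -25], "rot": [0, 0, 0], "grip": 0.3}, {"linear": [0, 0, -30], "rot": [0, 0, 0], "grip": 0.3}, {"linear": [0, 0, -30], "rot": [0, 0, 0], "grip": 0.3}, {"linear": [0, 0, -10], "rot": [0, 0, 0], "grip": 0.3}]}}

```text
clock: 10.62
tool_pos: [0.5695, 0.0635, 0.16]
eef_rot: [179.5, -0.1, 80.8]
contact_force: [-0.1, -0.4, 1.1]
grip_width: 0.653
finger_force: 0.0
```

Request:
{"api": "servo_tool", "payload": {"increments": [{"linear": [15, -2.9, 0], "rot": [0, 0, 0], "grip": 0.3}, {"linear": [25, -4.8, 0], "rot": [0, 0, 0], "grip": 0.3}, {"linear": [35, -6.8, 0], "rot": [0, 0, 0], "grip": 0.3}, {"linear": [38, -7.3, 0], "rot": [0, 0, 0], "grip": 0.3}, {"linear": [35, -6.8, 0], "rot": [0, 0, 0], "grip": 0.3}, {"linear": [25, -4.8, 0], "rot": [0, 0, 0], "grip": 0.3}, {"linear": [14, -2.7, 0], "rot": [0, 0, 0], "grip": 0.3}, {"linear": [0, 0, 0], "rot": [0, 0, 0], "grip": 0.3}, {"linear": [0, 0, 0], "rot": [0, 0, 0], "grip": 0.3}, {"linear": [0, 0, 0], "rot": [0, 0, 0], "grip": 0.3}]}}

```text
clock: 11.45
tool_pos: [0.5613, 0.2522, 0.1535]
eef_rot: [-180.0, 0.1, 80.7]
contact_force: [-0.5, -0.9, -0.2]
grip_width: 0.647
finger_force: 0.0
```

```bash
python3 - <<'E'
from h import *
s=telemetry.sense()
print(s['tool_pos'],s['grip_width']*94)
b=shot('side','side3');a=shot('top','top3')
a,b=[(255*np.clip(i/220.,0,1)**.6).astype(np.uint8) for i in (a,b)]
A=cv2.resize(a[190:270,200:280],(400,400),interpolation=2); B=cv2.resize(b[205:285,205:285],(400,400),interpolation=2)
cv2.imwrite('pics/p3.png',np.hstack([A,B])[:,:,::-1])
E
```

```text
[0.56128264 0.25223991 0.15350664] 60.78724967032418
```

View pics/p3.png

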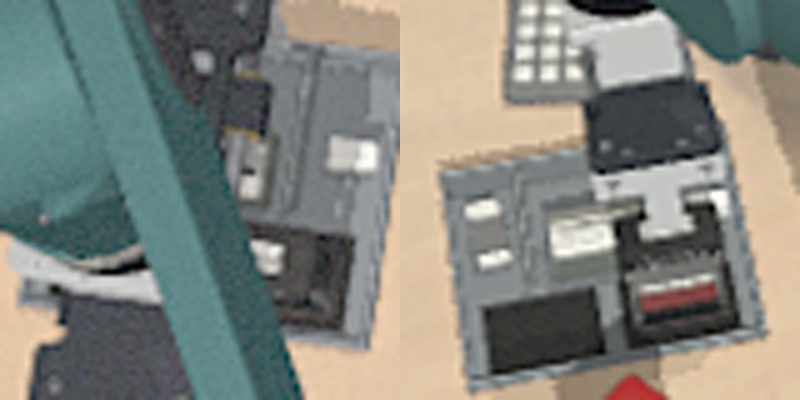

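The left bay is now empty. In the side view, the front finger at about (668,220) lines up with the stamp's cap. Descending.

Request:
{"api": "servo_tool", "payload": {"increments": [{"linear": [0, 0, 15], "rot": [0, 0, 0], "grip": 0.3}, {"linear": [0, 0, 20], "rot": [0, 0, 0], "grip": 0.3}, {"linear": [0, 0, 15], "rot": [0, 0, 0], "grip": 0.3}, {"linear": [0, 0, 10], "rot": [0, 0, 0], "grip": 0.3}, {"linear": [0, 0, 4], "rot": [0, 0, 0], "grip": 0.3}, {"linear": [0, 0, 0], "rot": [0, 0, 0], "grip": 0}, {"linear": [0, 0, 0], "rot": [0, 0, 0], "grip": 0}, {"linear": [0, 0, 0], "rot": [0, 0, 0], "grip": -0.05}, {"linear": [0, 0, 0], "rot": [0, 0, 0], "grip": -0.1}]}}

```text
clock: 12.3
tool_pos: [0.5619, 0.2539, 0.0912]
eef_rot: [179.9, -0.1, 80.8]
contact_force: [0.1, 0.2, 0.0]
grip_width: 0.458
finger_force: 0.0
```

Request:
{"api": "servo_tool", "payload": {"increments": [{"linear": [0, 0, 0], "rot": [0, 0, 0], "grip": -0.14}, {"linear": [0, 0, 0], "rot": [0, 0, 0], "grip": -0.16}]}}

```text
clock: 12.47
tool_pos: [0.5614, 0.2539, 0.0905]
eef_rot: [179.9, -0.0, 80.8]
contact_force: [0.1, 0.2, -0.6]
grip_width: 0.424
finger_force: 0.0
```

Request:
{"api": "servo_tool", "payload": {"increments": [{"linear": [0, 0, 0], "rot": [0, 0, 0], "grip": -0.19}, {"linear": [0, 0, 0], "rot": [0, 0, 0], "grip": -0.21}]}}

```text
clock: 12.63
tool_pos: [0.5611, 0.2538, 0.0899]
eef_rot: [180.0, -0.0, 80.8]
contact_force: [0.1, 0.5, -0.7]
grip_width: 0.4
finger_force: 0.0
```

Request:
{"api": "servo_tool", "payload": {"increments": [{"linear": [0, 0, 0], "rot": [0, 0, 0], "grip": -0.24}, {"linear": [0, 0, 0], "rot": [0, 0, 0], "grip": -0.25}]}}

```text
clock: 12.8
tool_pos: [0.561, 0.2537, 0.0897]
eef_rot: [-180.0, 0.0, 80.8]
contact_force: [0.4, -0.9, 0.1]
grip_width: 0.375
finger_force: 0.0
```

Request:
{"api": "servo_tool", "payload": {"increments": [{"linear": [0, 0, 0], "rot": [0, 0, 0], "grip": -0.28}, {"linear": [0, 0, 0], "rot": [0, 0, 0], "grip": -0.29}]}}

```text
clock: 12.97
tool_pos: [0.5613, 0.2537, 0.0898]
eef_rot: [180.0, 0.0, 80.8]
contact_force: [0.1, 0.8, 0.1]
grip_width: 0.36
finger_force: 0.2
```

Request:
{"api": "servo_tool", "payload": {"increments": [{"linear": [0, 0, 0], "rot": [0, 0, 0], "grip": -0.4}, {"linear": [0, 0, 0], "rot": [0, 0, 0], "grip": -1}, {"linear": [0, 0, 0], "rot": [0, 0, 0], "grip": -1}, {"linear": [0, 0, 0], "rot": [0, 0, 0], "grip": -1}]}}

```text
clock: 13.3
tool_pos: [0.5612, 0.2537, 0.0898]
eef_rot: [180.0, -0.0, 80.8]
contact_force: [0.2, 0.6, 1.0]
grip_width: 0.35
finger_force: 30.0
```

Request:
{"api": "servo_tool", "payload": {"increments": [{"linear": [0, 0, -5], "rot": [0, 0, 0], "grip": -1}, {"linear": [0, 0, -15], "rot": [0, 0, 0], "grip": -1}, {"linear": [0, 0, -25], "rot": [0, 0, 0], "grip": -1}, {"linear": [0, 0, -25], "rot": [0, 0, 0], "grip": -1}, {"linear": [0, 0, -15], "rot": [0, 0, 0], "grip": -1}, {"linear": [0, 0, -5], "rot": [0, 0, 0], "grip": -1}]}}

```text
clock: 13.8
tool_pos: [0.5623, 0.2543, 0.1838]
eef_rot: [179.7, -0.2, 80.8]
contact_force: [-0.4, 0.1, 0.1]
grip_width: 0.347
finger_force: 30.0
```

Request:
{"api": "servo_tool", "payload": {"increments": [{"linear": [-15, 1.7, 0], "rot": [0, 0, 0], "grip": -1}, {"linear": [-25, 2.8, 0], "rot": [0, 0, 0], "grip": -1}, {"linear": [-35, 3.9, 0], "rot": [0, 0, 0], "grip": -1}, {"linear": [-40, 4.5, 0], "rot": [0, 0, 0], "grip": -1}, {"linear": [-40, 4.5, 0], "rot": [0, 0, 0], "grip": -1}, {"linear": [-40, 4.5, 0], "rot": [0, 0, 0], "grip": -1}, {"linear": [-35, 3.9, 0], "rot": [0, 0, 0], "grip": -1}, {"linear": [-27, 3.0, 0], "rot": [0, 0, 0], "grip": -1}, {"linear": [-18, 2, 0], "rot": [0, 0, 0], "grip": -1}, {"linear": [-12, 1.4, 0], "rot": [0, 0, 0], "grip": -1}]}}

```text
clock: 14.63
tool_pos: [0.5451, -0.0377, 0.1776]
eef_rot: [-179.8, 0.1, 80.6]
contact_force: [0.3, -0.0, -1.0]
grip_width: 0.349
finger_force: 30.0
```

Request:
{"api": "servo_tool", "payload": {"increments": [{"linear": [0, 0, 10], "rot": [0, 0, 0], "grip": -1}, {"linear": [0, 0, 20], "rot": [0, 0, 0], "grip": -1}, {"linear": [0, 0, 20], "rot": [0, 0, 0], "grip": -1}, {"linear": [0, 0, 15], "rot": [0, 0, 0], "grip": -1}, {"linear": [0, 0, 10], "rot": [0, 0, 0], "grip": -1}, {"linear": [0, 0, 5], "rot": [0, 0, 0], "grip": -1}, {"linear": [0, 0, 3], "rot": [0, 0, 0], "grip": -1}, {"linear": [0, 0, 0], "rot": [0, 0, 0], "grip": -1}, {"linear": [0, 0, 0], "rot": [0, 0, 0], "grip": -1}, {"linear": [0, 0, 0], "rot": [0, 0, 0], "grip": -1}]}}

```text
clock: 15.47
tool_pos: [0.5478, -0.0347, 0.0979]
eef_rot: [179.9, 0.0, 80.8]
contact_force: [-0.8, 0.7, -0.4]
grip_width: 0.346
finger_force: 30.0
```

Request:
{"api": "servo_tool", "payload": {"increments": [{"linear": [0, 0, 4], "rot": [0, 0, 0], "grip": -1}, {"linear": [0, 0, 2.5], "rot": [0, 0, 0], "grip": -1}, {"linear": [0, 0, 1], "rot": [0, 0, 0], "grip": -1}, {"linear": [0, 0, 0.5], "rot": [0, 0, 0], "grip": -1}, {"linear": [0, 0, 0], "rot": [0, 0, 0], "grip": -1}, {"linear": [0, 0, 0], "rot": [0, 0, 0], "grip": -1}, {"linear": [0, 0, 0], "rot": [0, 0, 0], "grip": -1}]}}

```text
clock: 16.05
tool_pos: [0.547, -0.0348, 0.0888]
eef_rot: [180.0, 0.0, 80.8]
contact_force: [0.3, 0.3, -0.9]
grip_width: 0.35
finger_force: 30.0
```

Request:
{"api": "servo_tool", "payload": {"increments": [{"linear": [0, 0, 0.4], "rot": [0, 0, 0], "grip": -1}, {"linear": [0, 0, 0], "rot": [0, 0, 0], "grip": -1}, {"linear": [0, 0, 0], "rot": [0, 0, 0], "grip": -1}]}}

```text
clock: 16.3
tool_pos: [0.547, -0.0348, 0.0888]
eef_rot: [180.0, 0.0, 80.8]
contact_force: [-1.4, -0.7, 2.0]
grip_width: 0.351
finger_force: 30.0
```

Request:
{"api": "servo_tool", "payload": {"increments": [{"linear": [0, 0, 0], "rot": [0, 0, 0], "grip": -0.2}, {"linear": [0, 0, 0], "rot": [0, 0, 0], "grip": 0}, {"linear": [0, 0, 0], "rot": [0, 0, 0], "grip": 0.3}, {"linear": [0, 0, -10], "rot": [0, 0, 0], "grip": 0.3}, {"linear": [0, 0, -25], "rot": [0, 0, 0], "grip": 0.3}, {"linear": [0, 0, -25], "rot": [0, 0, 0], "grip": 0.3}, {"linear": [0, 0, -15], "rot": [0, 0, 0], "grip": 0.3}, {"linear": [0, 0, -5], "rot": [0, 0, 0], "grip": 0.3}, {"linear": [0, 0, 0], "rot": [0, 0, 0], "grip": 0.3}]}}

```text
clock: 17.05
tool_pos: [0.5481, -0.0349, 0.1708]
eef_rot: [179.7, 0.0, 80.8]
contact_force: [-1.0, 0.2, 0.4]
grip_width: 0.645
finger_force: 0.0
```

```bash
cat > f4.py <<'E'
from h import *
s=telemetry.sense(); print(s['tool_pos'])
b=shot('side','side4');a=shot('top','top4')
T,S=('top','top4'),('side','side4'); r=(.004,.004,3)
tid=[((-.064,.09,.009),(-.064,-.09,.009)),((-.064,-.09,.009),(.08,-.09,.009)),((-.064,.09,.009),(.08,.09,.009))]
inl=rect(-.057,-.007,.006,.076,.004)+rect(-.057,-.007,-.076,-.006,.004)
bx=rect(-.019,.019,-.03,.03,.026)
for v in ([T],[S],[T,S]):
    print('inl',fit(v,inl,[.596,.2885,-9.2],rng=r),'box',fit(v,bx,[.617,.286,-9.2],rng=r))
print('box z',fit([T,S],rect(-.019,.019,-.03,.03,0),[.617,.286,-9.2,.026],rng=r))
print('inl z',fit([T,S],[((*p[:2],0),(*q[:2],0)) for p,q in inl],[.596,.2885,-9.2,.004],rng=r))
a,b=[(255*np.clip(i/220.,0,1)**.6).astype(np.uint8) for i in (a,b)]
A=cv2.resize(a[185:285,200:400],(800,400),interpolation=2)
cv2.imwrite('pics/p4.png',A[:,:,::-1])
E
python3 f4.py
```

```text
[ 0.54814605 -0.03489281  0.17081239]
inl (array([ 0.5968,  0.2893, -9.3084]), np.float64(-6.068)) box (array([ 0.6181,  0.2868, -8.7437]), np.float64(-5.835))
inl (array([ 0.5998,  0.2885, -9.2892]), np.float64(-6.204)) box (array([ 0.6189,  0.2847, -8.2456]), np.float64(-5.941))
inl (array([ 0.5979,  0.289 , -9.3732]), np.float64(-11.973)) box (array([ 0.6183,  0.2859, -8.5272]), np.float64(-11.642))
box z (array([ 0.6178,  0.2858, -8.7548,  0.0276]), np.float64(-11.664))
inl z (array([ 5.9640e-01,  2.8860e-01, -9.2801e+00,  8.5000e-03]), np.float64(-12.224))
```

View pics/p4.png

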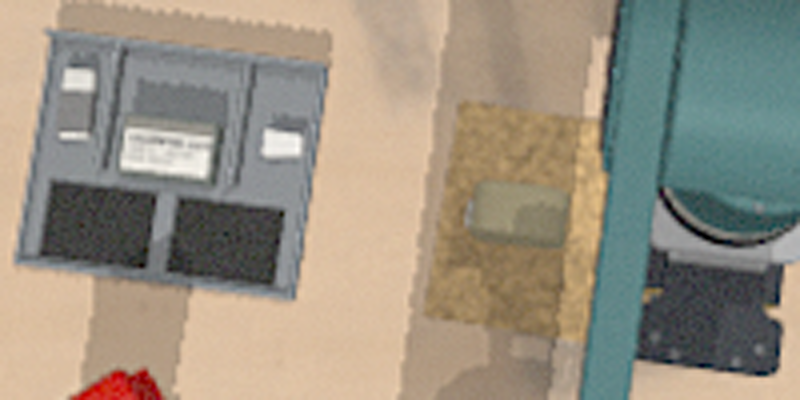

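Request:
{"api": "servo_tool", "payload": {"increments": [{"linear": [15, 0.9, 0], "rot": [0, 0, 0], "grip": 0.3}, {"linear": [30, 1.7, 0], "rot": [0, 0, 0], "grip": 0.3}, {"linear": [40, 2.3, 0], "rot": [0, 0, 0], "grip": 0.3}, {"linear": [41, 2.4, 0], "rot": [0, 0, 0], "grip": 0.3}, {"linear": [41, 2.4, 0], "rot": [0, 0, 0], "grip": 0.3}, {"linear": [41, 2.4, 0], "rot": [0, 0, 0], "grip": 0.3}, {"linear": [41, 2.4, 0], "rot": [0, 0, 0], "grip": 0.3}, {"linear": [38, 2.2, 0], "rot": [0, 0, 0], "grip": 0.3}, {"linear": [25, 1.4, 0], "rot": [0, 0, 0], "grip": 0.3}, {"linear": [16, 0.9, 0], "rot": [0, 0, 0], "grip": 0.3}]}}

```text
clock: 17.98
tool_pos: [0.617, 0.2892, 0.1651]
eef_rot: [-179.8, 0.1, 81.0]
contact_force: [-0.7, -0.8, -0.7]
grip_width: 0.65
finger_force: 0.0
```

Request:
{"api": "servo_tool", "payload": {"increments": [{"linear": [0, 0, 0], "rot": [0, 0, 0], "grip": 0.3}, {"linear": [0, 0, 15], "rot": [0, 0, 0], "grip": 0.3}, {"linear": [0, 0, 30], "rot": [0, 0, 0], "grip": 0.3}, {"linear": [0, 0, 25], "rot": [0, 0, 0], "grip": 0.3}, {"linear": [0, 0, 15], "rot": [0, 0, 0], "grip": 0.3}, {"linear": [0, 0, 5], "rot": [0, 0, 0], "grip": 0.3}, {"linear": [0, 0, 0], "rot": [0, 0, 0], "grip": 0.3}, {"linear": [0, 0, 0], "rot": [0, 0, 0], "grip": 0.3}, {"linear": [0, 0, 0], "rot": [0, 0, 0], "grip": 0.3}, {"linear": [0, 0, 0], "rot": [0, 0, 0], "grip": 0.3}]}}

```text
clock: 18.82
tool_pos: [0.6192, 0.2861, 0.0805]
eef_rot: [179.8, -0.1, 80.8]
contact_force: [0.1, -0.5, -0.0]
grip_width: 0.649
finger_force: 0.0
```

Request:
{"api": "servo_tool", "payload": {"increments": [{"linear": [0, 0, 15], "rot": [0, 0, 0], "grip": 0.3}, {"linear": [0, 0, 15], "rot": [0, 0, 0], "grip": 0.3}, {"linear": [0, 0, 10], "rot": [0, 0, 0], "grip": 0.3}, {"linear": [0, 0, 5], "rot": [0, 0, 0], "grip": 0.3}, {"linear": [0, 0, 4], "rot": [0, 0, 0], "grip": 0.2}, {"linear": [0, 0, 0], "rot": [0, 0, 0], "grip": 0.1}, {"linear": [0, 0, 0], "rot": [0, 0, 0], "grip": 0.1}, {"linear": [0, 0, 0], "rot": [0, 0, 0], "grip": 0.0}, {"linear": [0, 0, 0], "rot": [0, 0, 0], "grip": -0.03}]}}

```text
clock: 19.57
tool_pos: [0.6188, 0.2863, 0.0304]
eef_rot: [179.9, -0.0, 80.8]
contact_force: [0.3, 0.4, 0.2]
grip_width: 0.491
finger_force: 0.0
```

Request:
{"api": "servo_tool", "payload": {"increments": [{"linear": [0, 0, 0], "rot": [0, 0, 0], "grip": -0.07}, {"linear": [0, 0, 0], "rot": [0, 0, 0], "grip": -0.09}]}}

```text
clock: 19.73
tool_pos: [0.6185, 0.2861, 0.0299]
eef_rot: [180.0, -0.0, 80.8]
contact_force: [-0.1, 0.9, 0.1]
grip_width: 0.457
finger_force: 0.0
```

Request:
{"api": "servo_tool", "payload": {"increments": [{"linear": [0, 0, 0], "rot": [0, 0, 0], "grip": -0.12}, {"linear": [0, 0, 0], "rot": [0, 0, 0], "grip": -0.2}, {"linear": [0, 0, 0], "rot": [0, 0, 0], "grip": -1}, {"linear": [0, 0, 0], "rot": [0, 0, 0], "grip": -1}, {"linear": [0, 0, 0], "rot": [0, 0, 0], "grip": -1}]}}

```text
clock: 20.15
tool_pos: [0.6183, 0.286, 0.0295]
eef_rot: [180.0, -0.0, 80.8]
contact_force: [-0.1, 0.3, 0.8]
grip_width: 0.401
finger_force: 30.0
```

Request:
{"api": "servo_tool", "payload": {"increments": [{"linear": [0, 0, -5], "rot": [0, 0, 0], "grip": -1}, {"linear": [0, 0, -15], "rot": [0, 0, 0], "grip": -1}, {"linear": [0, 0, -25], "rot": [0, 0, 0], "grip": -1}, {"linear": [0, 0, -30], "rot": [0, 0, 0], "grip": -1}, {"linear": [0, 0, -25], "rot": [0, 0, 0], "grip": -1}, {"linear": [0, 0, -15], "rot": [0, 0, 0], "grip": -1}, {"linear": [0, 0, -5], "rot": [0, 0, 0], "grip": -1}]}}

```text
clock: 20.73
tool_pos: [0.6196, 0.2867, 0.1539]
eef_rot: [179.7, -0.2, 80.8]
contact_force: [-0.3, 1.0, -1.7]
grip_width: 0.398
finger_force: 30.0
```

Request:
{"api": "servo_tool", "payload": {"increments": [{"linear": [-15, 1.7, 0], "rot": [0, 0, 0], "grip": -1}, {"linear": [-30, 3.3, 0], "rot": [0, 0, 0], "grip": -1}, {"linear": [-40, 4.4, 0], "rot": [0, 0, 0], "grip": -1}, {"linear": [-40, 4.4, 0], "rot": [0, 0, 0], "grip": -1}, {"linear": [-40, 4.4, 0], "rot": [0, 0, 0], "grip": -1}, {"linear": [-40, 4.4, 0], "rot": [0, 0, 0], "grip": -1}, {"linear": [-40, 4.4, 0], "rot": [0, 0, 0], "grip": -1}, {"linear": [-40, 4.4, 0], "rot": [0, 0, 0], "grip": -1}, {"linear": [-40, 4.4, 0], "rot": [0, 0, 0], "grip": -1}]}}

```text
clock: 21.48
tool_pos: [0.5992, -0.0432, 0.1468]
eef_rot: [-179.7, 0.0, 80.8]
contact_force: [1.1, 0.5, -0.1]
grip_width: 0.4
finger_force: 30.0
```

Request:
{"api": "servo_tool", "payload": {"increments": [{"linear": [-40, 4.4, 0], "rot": [0, 0, 0], "grip": -1}, {"linear": [-40, 4.4, 0], "rot": [0, 0, 0], "grip": -1}, {"linear": [-40, 4.4, 0], "rot": [0, 0, 0], "grip": -1}, {"linear": [-40, 4.4, 0], "rot": [0, 0, 0], "grip": -1}, {"linear": [-38, 4.2, 0], "rot": [0, 0, 0], "grip": -1}, {"linear": [-27, 3.0, 0], "rot": [0, 0, 0], "grip": -1}, {"linear": [-15, 1.7, 0], "rot": [0, 0, 0], "grip": -1}, {"linear": [-10, 1.1, 0], "rot": [0, 0, 0], "grip": -1}, {"linear": [0, 0, 0], "rot": [0, 0, -4.5], "grip": -1}, {"linear": [0, 0, 0], "rot": [0, 0, -4.5], "grip": -1}]}}

```text
clock: 22.32
tool_pos: [0.5881, -0.2913, 0.148]
eef_rot: [-179.9, -0.1, 90.0]
contact_force: [0.3, 0.1, -0.9]
grip_width: 0.403
finger_force: 30.0
```

Request:
{"api": "servo_tool", "payload": {"increments": [{"linear": [0, 0, 15], "rot": [0, 0, 0], "grip": -1}, {"linear": [0, 0, 25], "rot": [0, 0, 0], "grip": -1}, {"linear": [0, 0, 25], "rot": [0, 0, 0], "grip": -1}, {"linear": [0, 0, 15], "rot": [0, 0, 0], "grip": -1}, {"linear": [0, 0, 5], "rot": [0, 0, 0], "grip": -1}, {"linear": [0, 0, 0], "rot": [0, 0, 0], "grip": -1}, {"linear": [0, 0, 0], "rot": [0, 0, 0], "grip": -1}, {"linear": [0, 0, 0], "rot": [0, 0, 0], "grip": -1}, {"linear": [0, 0, 0], "rot": [0, 0, 0], "grip": -1}, {"linear": [0, 0, 0], "rot": [0, 0, 0], "grip": -1}]}}

```text
clock: 23.15
tool_pos: [0.5897, -0.2921, 0.0661]
eef_rot: [179.9, 0.1, 89.8]
contact_force: [0.1, 0.0, -1.3]
grip_width: 0.402
finger_force: 30.0
```

Request:
{"api": "servo_tool", "payload": {"increments": [{"linear": [0, 0, 10], "rot": [0, 0, 0], "grip": -1}, {"linear": [0, 0, 12], "rot": [0, 0, 0], "grip": -1}, {"linear": [0, 0, 7], "rot": [0, 0, 0], "grip": -1}, {"linear": [0, 0, 4], "rot": [0, 0, 0], "grip": -1}, {"linear": [0, 0, 2], "rot": [0, 0, 0], "grip": -1}, {"linear": [0, 0, 0.6], "rot": [0, 0, 0], "grip": -1}, {"linear": [0, 0, 0], "rot": [0, 0, 0], "grip": -1}, {"linear": [0, 0, 0], "rot": [0, 0, 0], "grip": -1}, {"linear": [0, 0, 0], "rot": [0, 0, 0], "grip": -1}]}}

```text
clock: 23.9
tool_pos: [0.589, -0.2918, 0.0286]
eef_rot: [180.0, 0.0, 89.8]
contact_force: [-0.2, -1.0, -0.6]
grip_width: 0.403
finger_force: 30.0
```

Request:
{"api": "servo_tool", "payload": {"increments": [{"linear": [0, 0, 0.6], "rot": [0, 0, 0], "grip": -1}, {"linear": [0, 0, 0], "rot": [0, 0, 0], "grip": -1}, {"linear": [0, 0, 0], "rot": [0, 0, 0], "grip": -1}]}}

```text
clock: 24.15
tool_pos: [0.5891, -0.2919, 0.0284]
eef_rot: [180.0, 0.0, 89.8]
contact_force: [-0.5, -0.0, 1.1]
grip_width: 0.403
finger_force: 30.0
```

Request:
{"api": "servo_tool", "payload": {"increments": [{"linear": [0, 0, 0], "rot": [0, 0, 0], "grip": -0.1}, {"linear": [0, 0, 0], "rot": [0, 0, 0], "grip": 0.05}, {"linear": [0, 0, 0], "rot": [0, 0, 0], "grip": 0.3}, {"linear": [0, 0, -10], "rot": [0, 0, 0], "grip": 0.3}, {"linear": [0, 0, -30], "rot": [0, 0, 0], "grip": 0.3}, {"linear": [0, 0, -35], "rot": [0, 0, 0], "grip": 0.3}, {"linear": [0, 0, -30], "rot": [0, 0, 0], "grip": 0.3}, {"linear": [0, 0, -15], "rot": [0, 0, 0], "grip": 0.3}, {"linear": [0, 0, 0], "rot": [0, 0, 4.5], "grip": 0.3}, {"linear": [0, 0, 0], "rot": [0, 0, 4.5], "grip": 0.3}]}}

```text
clock: 24.98
tool_pos: [0.59, -0.2924, 0.152]
eef_rot: [179.7, 0.1, 80.6]
contact_force: [-0.9, 0.4, -1.5]
grip_width: 0.649
finger_force: 0.0
```

Request:
{"api": "servo_tool", "payload": {"increments": [{"linear": [18, -6.0, 0], "rot": [0, 0, 0], "grip": 0.3}, {"linear": [34, -11.4, 0], "rot": [0, 0, 0], "grip": 0.3}, {"linear": [39, -13, 0], "rot": [0, 0, 0], "grip": 0.3}, {"linear": [39, -13, 0], "rot": [0, 0, 0], "grip": 0.3}, {"linear": [39, -13, 0], "rot": [0, 0, 0], "grip": 0.3}, {"linear": [38, -12.7, 0], "rot": [0, 0, 0], "grip": 0.3}, {"linear": [26, -8.7, 0], "rot": [0, 0, 0], "grip": 0.3}, {"linear": [14, -4.7, 0], "rot": [0, 0, 0], "grip": 0.3}, {"linear": [0, 0, 0], "rot": [0, 0, 0], "grip": 0.3}, {"linear": [0, 0, 0], "rot": [0, 0, 0], "grip": 0.3}]}}

```text
clock: 25.82
tool_pos: [0.5471, -0.0344, 0.1491]
eef_rot: [179.9, 0.0, 80.9]
contact_force: [0.2, -0.1, -0.1]
grip_width: 0.65
finger_force: 0.0
```

```bash
cat > f5.py <<'E'
from h import *
s=telemetry.sense(); print(s['tool_pos'],s['eef_rot'])
b=shot('side','side5');a=shot('top','top5')
T,S=('top','top5'),('side','side5'); r=(.004,.004,3)
for v in ([T],[S],[T,S]):
    try: print('pad',fit(v,rect(-.032,.032,-.043,.043,.003),[.589,-.292,0],rng=r),'box',fit(v,rect(-.019,.019,-.03,.03,.025),[.589,-.292,0],rng=r))
    except Exception as e: print(e)
A=cv2.resize(a[190:270,420:510],(450,400),interpolation=2);B=cv2.resize(b[180:260,370:450],(350,400),interpolation=2)
cv2.imwrite('pics/p5.png',np.hstack([A,B])[:,:,::-1])
E
python3 f5.py
```

```text
[ 0.54711688 -0.03444934  0.14911336] [1.79907513e+02 4.58772649e-02 8.09006035e+01]
pad (array([ 0.5883, -0.2923, -0.1422]), np.float64(-5.928)) box (array([ 0.5885, -0.2955,  0.7389]), np.float64(-5.679))
pad (array([  0.6423,  -0.2992, -10.8799]), np.float64(-3.598)) box (array([  0.6381,  -0.3025, -13.9728]), np.float64(-3.907))
pad (array([ 0.5882, -0.2923, -0.3065]), np.float64(-8.91)) box (array([ 0.5887, -0.2955, -0.546 ]), np.float64(-8.791))
```

View pics/p5.png

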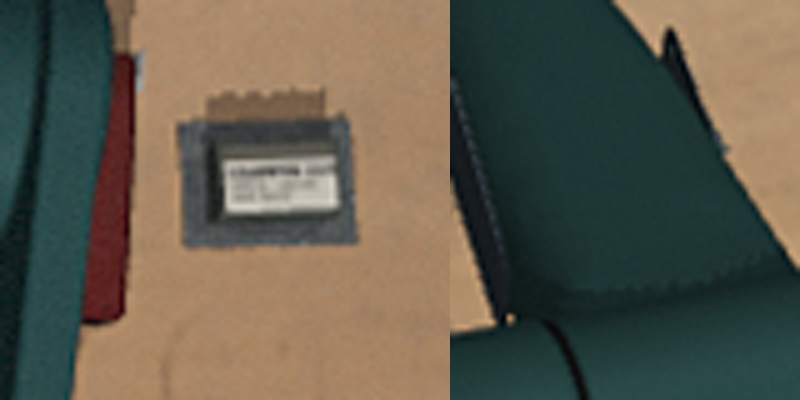

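```bash
python3 - <<'E'
from h import *
for y in (-.2923,-.2955):
  for X,Y,z in ((.019,.03,.025),(-.019,-.03,.025),(.019,.03,.003),(-.019,-.03,.003)):
    print(y,X,Y,z,np.round((proj('top',[.5885+X,y+Y,z])+.5-[420,190])*5,1))
print(((proj('top',[[.5885+x,-.2923+y,.003] for x in(-.032,.032) for y in (-.043,.043)])+.5-[420,190])*5).round(1))
a=np.load('pics/top5.npy').astype(int)
for r in (224,226,228,231): print(r,a[r,452:494].sum(1)//3)
print(a[208:244,475].sum(1)//3)
E
```

```text
-0.2923 0.019 0.03 0.025 [[216.8 139.5]]
-0.2923 -0.019 -0.03 0.025 [[345.5 211.8]]
-0.2923 0.019 0.03 0.003 [[204.5 147.2]]
-0.2923 -0.019 -0.03 0.003 [[330.5 218.1]]
-0.2955 0.019 0.03 0.025 [[223.4 139.3]]
-0.2955 -0.019 -0.03 0.025 [[352.1 211.6]]
-0.2955 0.019 0.03 0.003 [[210.9 147. ]]
-0.2955 -0.019 -0.03 0.003 [[336.9 217.9]]
[[358.6 243. ]
 [185.  248.7]
 [349.2 116.7]
 [176.8 122.6]]
224 [133 135 138 135 101  78  76  80  77  47  29  43  90 154 127 132 109 116
 106  94  91  96  75 118 118 106  93  92 168 136 124 126 126 141 131  81
  78  85 100 125 139 134]
226 [136 139 138 145 101  73  73  78  82  47  32  44  84 174 172 157 155 153
 163 168 159 181 184 179 166 155 159 164 163 149 153 176 189 192 201 120
  72  89  94 131 139 135]
228 [135 135 138 145 101  77  71  70  80  54  31  37  50 178 175 163 165 163
 159 175 158 163 169 168 162 158 174 185 187 186 183 184 187 189 197 136
  76  75  80 126 136 135]
231 [134 135 139 144  96  81  82  75  76  51  37  33  58 165 199 202 203 203
 203 201 186 180 182 177 181 179 163 156 155 153 156 155 153 154 147 115
  78  77  80 129 142 138]
[108  90  98  96  94  90  68  60  61  61  65  82  84 103 168 128 118 174
 179 176 168 158 184 177 113  52  66  75  72  88  91 129 139 136 134 134]
```

The box lies squarely on the pad: its base edges in the top view fall within about 1 mm of where a centred box projects. Now the stamp goes back.

Request:
{"api": "servo_tool", "payload": {"increments": [{"linear": [0, 0, 15], "rot": [0, 0, 0], "grip": 0.3}, {"linear": [0, 0, 20], "rot": [0, 0, 0], "grip": 0.3}, {"linear": [0, 0, 14], "rot": [0, 0, 0], "grip": 0.3}, {"linear": [0, 0, 7], "rot": [0, 0, 0], "grip": 0.3}, {"linear": [0, 0, 3], "rot": [0, 0, 0], "grip": 0.1}, {"linear": [0, 0, 0], "rot": [0, 0, 0], "grip": 0}, {"linear": [0, 0, 0], "rot": [0, 0, 0], "grip": -0.15}, {"linear": [0, 0, 0], "rot": [0, 0, 0], "grip": -0.15}]}}

```text
clock: 26.58
tool_pos: [0.5478, -0.0352, 0.0904]
eef_rot: [179.9, 0.0, 80.8]
contact_force: [-0.4, -0.0, 0.6]
grip_width: 0.431
finger_force: 0.0
```

Request:
{"api": "servo_tool", "payload": {"increments": [{"linear": [0, 0, 0], "rot": [0, 0, 0], "grip": -0.22}, {"linear": [0, 0, 0], "rot": [0, 0, 0], "grip": -0.25}, {"linear": [0, 0, 0], "rot": [0, 0, 0], "grip": -0.4}, {"linear": [0, 0, 0], "rot": [0, 0, 0], "grip": -1}, {"linear": [0, 0, 0], "rot": [0, 0, 0], "grip": -1}, {"linear": [0, 0, 0], "rot": [0, 0, 0], "grip": -1}]}}

```text
clock: 27.08
tool_pos: [0.5473, -0.0347, 0.0898]
eef_rot: [179.9, 0.0, 80.8]
contact_force: [0.1, -1.2, 2.8]
grip_width: 0.347
finger_force: 30.0
```

Request:
{"api": "servo_tool", "payload": {"increments": [{"linear": [0, 0, -5], "rot": [0, 0, 0], "grip": -1}, {"linear": [0, 0, -15], "rot": [0, 0, 0], "grip": -1}, {"linear": [0, 0, -25], "rot": [0, 0, 0], "grip": -1}, {"linear": [0, 0, -25], "rot": [0, 0, 0], "grip": -1}, {"linear": [0, 0, -15], "rot": [0, 0, 0], "grip": -1}, {"linear": [0, 0, -5], "rot": [0, 0, 0], "grip": -1}]}}

```text
clock: 27.58
tool_pos: [0.5481, -0.0349, 0.1824]
eef_rot: [179.7, 0.0, 80.8]
contact_force: [0.4, 0.0, -1.4]
grip_width: 0.35
finger_force: 30.0
```

Request:
{"api": "servo_tool", "payload": {"increments": [{"linear": [15, -1.7, 0], "rot": [0, 0, 0], "grip": -1}, {"linear": [25, -2.8, 0], "rot": [0, 0, 0], "grip": -1}, {"linear": [35, -3.9, 0], "rot": [0, 0, 0], "grip": -1}, {"linear": [40, -4.5, 0], "rot": [0, 0, 0], "grip": -1}, {"linear": [40, -4.5, 0], "rot": [0, 0, 0], "grip": -1}, {"linear": [40, -4.5, 0], "rot": [0, 0, 0], "grip": -1}, {"linear": [35, -3.9, 0], "rot": [0, 0, 0], "grip": -1}, {"linear": [27, -3.0, 0], "rot": [0, 0, 0], "grip": -1}, {"linear": [18, -2, 0], "rot": [0, 0, 0], "grip": -1}, {"linear": [12, -1.4, 0], "rot": [0, 0, 0], "grip": -1}]}}

```text
clock: 28.42
tool_pos: [0.5599, 0.2559, 0.1772]
eef_rot: [-179.8, 0.1, 80.9]
contact_force: [0.1, -1.0, -0.4]
grip_width: 0.345
finger_force: 30.0
```

Request:
{"api": "servo_tool", "payload": {"increments": [{"linear": [0, 0, 0], "rot": [0, 0, 0], "grip": -1}, {"linear": [0, 0, 15], "rot": [0, 0, 0], "grip": -1}, {"linear": [0, 0, 25], "rot": [0, 0, 0], "grip": -1}, {"linear": [0, 0, 20], "rot": [0, 0, 0], "grip": -1}, {"linear": [0, 0, 12], "rot": [0, 0, 0], "grip": -1}, {"linear": [0, 0, 6], "rot": [0, 0, 0], "grip": -1}, {"linear": [0, 0, 0], "rot": [0, 0, 0], "grip": -1}, {"linear": [0, 0, 0], "rot": [0, 0, 0], "grip": -1}, {"linear": [0, 0, 0], "rot": [0, 0, 0], "grip": -1}, {"linear": [0, 0, 0], "rot": [0, 0, 0], "grip": -1}]}}

```text
clock: 29.25
tool_pos: [0.562, 0.2539, 0.103]
eef_rot: [179.8, -0.1, 80.8]
contact_force: [0.9, -1.4, -1.9]
grip_width: 0.345
finger_force: 30.0
```

Request:
{"api": "servo_tool", "payload": {"increments": [{"linear": [0, 0, 4], "rot": [0, 0, 0], "grip": -1}, {"linear": [0, 0, 3], "rot": [0, 0, 0], "grip": -1}, {"linear": [0, 0, 2], "rot": [0, 0, 0], "grip": -1}, {"linear": [0, 0, 1], "rot": [0, 0, 0], "grip": -1}, {"linear": [0, 0, 0], "rot": [0, 0, 0], "grip": -1}, {"linear": [0, 0, 0], "rot": [0, 0, 0], "grip": -1}, {"linear": [0, 0, 0], "rot": [0, 0, 0], "grip": -1}, {"linear": [0, 0, 0], "rot": [0, 0, 0], "grip": -1}]}}

```text
clock: 29.92
tool_pos: [0.561, 0.2538, 0.0911]
eef_rot: [-180.0, 0.0, 80.8]
contact_force: [-0.8, -0.5, -0.6]
grip_width: 0.347
finger_force: 30.0
```

Request:
{"api": "servo_tool", "payload": {"increments": [{"linear": [0, 0, 0.5], "rot": [0, 0, 0], "grip": -1}, {"linear": [0, 0, 0], "rot": [0, 0, 0], "grip": -1}, {"linear": [0, 0, 0], "rot": [0, 0, 0], "grip": -1}]}}

```text
clock: 30.17
tool_pos: [0.5611, 0.2538, 0.0909]
eef_rot: [180.0, -0.0, 80.8]
contact_force: [-0.4, -0.9, 0.6]
grip_width: 0.346
finger_force: 30.0
```

Request:
{"api": "servo_tool", "payload": {"increments": [{"linear": [0, 0, 0], "rot": [0, 0, 0], "grip": -0.2}, {"linear": [0, 0, 0], "rot": [0, 0, 0], "grip": 0}, {"linear": [0, 0, 0], "rot": [0, 0, 0], "grip": 0.3}, {"linear": [0, 0, -10], "rot": [0, 0, 0], "grip": 0.3}, {"linear": [0, 0, -25], "rot": [0, 0, 0], "grip": 0.3}, {"linear": [0, 0, -25], "rot": [0, 0, 0], "grip": 0.3}, {"linear": [0, 0, -15], "rot": [0, 0, 0], "grip": 0.3}, {"linear": [0, 0, -5], "rot": [0, 0, 0], "grip": 0.3}]}}

```text
clock: 30.83
tool_pos: [0.5627, 0.2544, 0.1756]
eef_rot: [179.6, -0.2, 80.8]
contact_force: [-0.3, 0.2, 0.5]
grip_width: 0.652
finger_force: 0.0
```

Request:
{"api": "servo_tool", "payload": {"increments": [{"linear": [-15, 2.9, 0], "rot": [0, 0, 0], "grip": 0.3}, {"linear": [-25, 4.8, 0], "rot": [0, 0, 0], "grip": 0.3}, {"linear": [-35, 6.8, 0], "rot": [0, 0, 0], "grip": 0.3}, {"linear": [-38, 7.3, 0], "rot": [0, 0, 0], "grip": 0.3}, {"linear": [-35, 6.8, 0], "rot": [0, 0, 0], "grip": 0.3}, {"linear": [-25, 4.8, 0], "rot": [0, 0, 0], "grip": 0.3}, {"linear": [-14, 2.7, 0], "rot": [0, 0, 0], "grip": 0.3}, {"linear": [0, 0, 0], "rot": [0, 0, 0], "grip": 0.3}, {"linear": [0, 0, 15], "rot": [0, 0, 0], "grip": 0.3}, {"linear": [0, 0, 25], "rot": [0, 0, 0], "grip": 0.3}]}}

```text
clock: 31.67
tool_pos: [0.5682, 0.0631, 0.1326]
eef_rot: [179.7, -0.1, 80.8]
contact_force: [-0.5, 0.1, 0.6]
grip_width: 0.647
finger_force: 0.0
```

Request:
{"api": "servo_tool", "payload": {"increments": [{"linear": [0, 0, 25], "rot": [0, 0, 0], "grip": 0.3}, {"linear": [0, 0, 15], "rot": [0, 0, 0], "grip": 0.3}, {"linear": [0, 0, 10], "rot": [0, 0, 0], "grip": 0.3}, {"linear": [0, 0, 0], "rot": [0, 0, 0], "grip": 0.3}, {"linear": [0, 0, 0], "rot": [0, 0, 0], "grip": 0.3}, {"linear": [0, 0, 0], "rot": [0, 0, 0], "grip": 0.3}, {"linear": [0, 0, 0], "rot": [0, 0, 0], "grip": 0.3}]}}

```text
clock: 32.25
tool_pos: [0.5678, 0.0635, 0.0824]
eef_rot: [179.8, -0.0, 80.8]
contact_force: [0.5, 0.7, -0.5]
grip_width: 0.644
finger_force: 0.0
```

Request:
{"api": "servo_tool", "payload": {"increments": [{"linear": [0, 0, 12], "rot": [0, 0, 0], "grip": 0.3}, {"linear": [0, 0, 10], "rot": [0, 0, 0], "grip": 0.3}, {"linear": [0, 0, 6.5], "rot": [0, 0, 0], "grip": 0.2}, {"linear": [0, 0, 3], "rot": [0, 0, 0], "grip": 0}, {"linear": [0, 0, 0], "rot": [0, 0, 0], "grip": -0.15}, {"linear": [0, 0, 0], "rot": [0, 0, 0], "grip": -0.2}, {"linear": [0, 0, 0], "rot": [0, 0, 0], "grip": -0.25}, {"linear": [0, 0, 0], "rot": [0, 0, 0], "grip": -0.3}, {"linear": [0, 0, 0], "rot": [0, 0, 0], "grip": -0.3}]}}

```text
clock: 33.0
tool_pos: [0.5671, 0.0634, 0.0497]
eef_rot: [179.9, -0.0, 80.8]
contact_force: [0.5, -0.8, -0.4]
grip_width: 0.351
finger_force: 0.0
```

Request:
{"api": "servo_tool", "payload": {"increments": [{"linear": [0, 0, 0], "rot": [0, 0, 0], "grip": -0.4}, {"linear": [0, 0, 0], "rot": [0, 0, 0], "grip": -1}, {"linear": [0, 0, 0], "rot": [0, 0, 0], "grip": -1}, {"linear": [0, 0, 0], "rot": [0, 0, 0], "grip": -1}]}}

```text
clock: 33.33
tool_pos: [0.5671, 0.0633, 0.0497]
eef_rot: [179.9, 0.0, 80.8]
contact_force: [-1.4, -1.2, 1.3]
grip_width: 0.338
finger_force: 30.0
```

```bash
python3 - <<'E'
from h import *
for n,(x0,x1,y0,y1) in (('side',(246,272,240,272)),('top',(238,274,232,258))):
    c=shot(n,n+'6').astype(np.float32).mean(2); o=np.load(f'pics/{n}0.npy').astype(np.float32).mean(2)
    f=lambda i:np.ascontiguousarray(i[y0:y1,x0:x1])
    r=cv2.findTransformECC(f(o),f(c),np.eye(2,3,dtype=np.float32),cv2.MOTION_TRANSLATION)
    print(n,r[0],r[1][:,2])
E
```

```text
side 0.9652312276012578 [-0.01553862  0.16982996]
top 0.9852090833651259 [-0.01553463  0.3033634 ]
```

Request:
{"api": "servo_tool", "payload": {"increments": [{"linear": [0, 0, -5], "rot": [0, 0, 0], "grip": -1}, {"linear": [0, 0, -15], "rot": [0, 0, 0], "grip": -1}, {"linear": [0, 0, -25], "rot": [0, 0, 0], "grip": -1}, {"linear": [0, 0, -30], "rot": [0, 0, 0], "grip": -1}, {"linear": [0, 0, -25], "rot": [0, 0, 0], "grip": -1}, {"linear": [0, 0, -15], "rot": [0, 0, 0], "grip": -1}, {"linear": [0, 0, -5], "rot": [0, 0, 0], "grip": -1}]}}

```text
clock: 34.02
tool_pos: [0.568, 0.0635, 0.1725]
eef_rot: [179.7, -0.1, 80.8]
contact_force: [0.6, -0.0, -1.0]
grip_width: 0.338
finger_force: 30.0
```

Request:
{"api": "servo_tool", "payload": {"increments": [{"linear": [15, -2.0, 0], "rot": [0, 0, 0], "grip": -1}, {"linear": [25, -3.3, 0], "rot": [0, 0, 0], "grip": -1}, {"linear": [35, -4.7, 0], "rot": [0, 0, 0], "grip": -1}, {"linear": [40, -5.3, 0], "rot": [0, 0, 0], "grip": -1}, {"linear": [40, -5.3, 0], "rot": [0, 0, 0], "grip": -1}, {"linear": [40, -5.3, 0], "rot": [0, 0, 0], "grip": -1}, {"linear": [35, -4.7, 0], "rot": [0, 0, 0], "grip": -1}, {"linear": [20, -2.7, 0], "rot": [0, 0, 0], "grip": -1}, {"linear": [12, -1.6, 0], "rot": [0, 0, 0], "grip": -1}, {"linear": [0, 0, 0], "rot": [0, 0, 0], "grip": -1}]}}

```text
clock: 34.85
tool_pos: [0.5729, 0.3297, 0.1669]
eef_rot: [-179.8, 0.1, 81.0]
contact_force: [0.6, 0.3, -2.1]
grip_width: 0.337
finger_force: 30.0
```

Request:
{"api": "servo_tool", "payload": {"increments": [{"linear": [0, 0, 0], "rot": [0, 0, 0], "grip": -1}, {"linear": [0, 0, 15], "rot": [0, 0, 0], "grip": -1}, {"linear": [0, 0, 25], "rot": [0, 0, 0], "grip": -1}, {"linear": [0, 0, 30], "rot": [0, 0, 0], "grip": -1}, {"linear": [0, 0, 20], "rot": [0, 0, 0], "grip": -1}, {"linear": [0, 0, 10], "rot": [0, 0, 0], "grip": -1}, {"linear": [0, 0, 5], "rot": [0, 0, 0], "grip": -1}, {"linear": [0, 0, 0], "rot": [0, 0, 0], "grip": -1}, {"linear": [0, 0, 0], "rot": [0, 0, 0], "grip": -1}, {"linear": [0, 0, 0], "rot": [0, 0, 0], "grip": -1}]}}

```text
clock: 35.68
tool_pos: [0.5755, 0.3278, 0.0665]
eef_rot: [179.8, -0.1, 80.8]
contact_force: [-0.3, -0.2, -2.3]
grip_width: 0.339
finger_force: 30.0
```

Request:
{"api": "servo_tool", "payload": {"increments": [{"linear": [0, 0, 5], "rot": [0, 0, 0], "grip": -1}, {"linear": [0, 0, 4], "rot": [0, 0, 0], "grip": -1}, {"linear": [0, 0, 3], "rot": [0, 0, 0], "grip": -1}, {"linear": [0, 0, 1.5], "rot": [0, 0, 0], "grip": -1}, {"linear": [0, 0, 0], "rot": [0, 0, 0], "grip": -1}, {"linear": [0, 0, 0], "rot": [0, 0, 0], "grip": -1}, {"linear": [0, 0, 0], "rot": [0, 0, 0], "grip": -1}, {"linear": [0, 0, 0], "rot": [0, 0, 0], "grip": -1}]}}

```text
clock: 36.35
tool_pos: [0.574, 0.3276, 0.0507]
eef_rot: [-180.0, 0.0, 80.8]
contact_force: [-1.1, -0.4, 0.4]
grip_width: 0.341
finger_force: 30.0
```

Request:
{"api": "servo_tool", "payload": {"increments": [{"linear": [0, 0, 0.5], "rot": [0, 0, 0], "grip": -1}, {"linear": [0, 0, 0], "rot": [0, 0, 0], "grip": -1}, {"linear": [0, 0, 0], "rot": [0, 0, 0], "grip": -1}]}}

```text
clock: 36.6
tool_pos: [0.5741, 0.3276, 0.0507]
eef_rot: [180.0, -0.0, 80.8]
contact_force: [-2.2, -1.8, 3.6]
grip_width: 0.337
finger_force: 30.0
```

Touching down. Release, lift, and withdraw towards the mat to get a clear view of the tidy.

Request:
{"api": "servo_tool", "payload": {"increments": [{"linear": [0, 0, 0], "rot": [0, 0, 0], "grip": -0.2}, {"linear": [0, 0, 0], "rot": [0, 0, 0], "grip": -0.05}, {"linear": [0, 0, 0], "rot": [0, 0, 0], "grip": 0.1}, {"linear": [0, 0, 0], "rot": [0, 0, 0], "grip": 0.2}, {"linear": [0, 0, -10], "rot": [0, 0, 0], "grip": 0.2}, {"linear": [0, 0, -25], "rot": [0, 0, 0], "grip": 0.3}, {"linear": [0, 0, -35], "rot": [0, 0, 0], "grip": 0.3}, {"linear": [0, 0, -35], "rot": [0, 0, 0], "grip": 0.3}, {"linear": [0, 0, -20], "rot": [0, 0, 0], "grip": 0.3}, {"linear": [0, 0, -5], "rot": [0, 0, 0], "grip": 0.3}]}}

```text
clock: 37.43
tool_pos: [0.5765, 0.3287, 0.1874]
eef_rot: [179.5, -0.4, 80.8]
contact_force: [-0.1, 0.5, 0.4]
grip_width: 0.65
finger_force: 0.0
```

Request:
{"api": "servo_tool", "payload": {"increments": [{"linear": [-20, 0, 0], "rot": [0, 0, 0], "grip": 0.3}, {"linear": [-38, 0, 0], "rot": [0, 0, 0], "grip": 0.3}, {"linear": [-40, 0, 0], "rot": [0, 0, 0], "grip": 0.3}, {"linear": [-40, 0, 0], "rot": [0, 0, 0], "grip": 0.3}, {"linear": [-40, 0, 0], "rot": [0, 0, 0], "grip": 0.3}, {"linear": [-40, 0, 0], "rot": [0, 0, 0], "grip": 0.3}, {"linear": [-40, 0, 0], "rot": [0, 0, 0], "grip": 0.3}, {"linear": [-40, 0, 0], "rot": [0, 0, 0], "grip": 0.3}, {"linear": [-30, 0, 0], "rot": [0, 0, 0], "grip": 0.3}, {"linear": [-15, 0, 0], "rot": [0, 0, 0], "grip": 0.3}]}}

```text
clock: 38.27
tool_pos: [0.5179, -0.0144, 0.179]
eef_rot: [-179.9, 0.1, 80.6]
contact_force: [-0.2, -0.1, -0.8]
grip_width: 0.649
finger_force: 0.0
```

```bash
python3 - <<'E'
from h import *
for nm,win in (('tape',{'side':(220,246,246,278),'top':(206,240,226,252)}),('stamp',{'side':(246,272,240,272),'top':(238,274,232,258)}),
  ('eraser',{'side':(218,228,240,262),'top':(212,226,196,224)}),('sharp',{'side':(262,278,240,254),'top':(262,278,212,226)})):
  for n in ('side','top'):
    if nm=='tape': shot(n,n+'7')
    x0,x1,y0,y1=win[n]
    c=np.load(f'pics/{n}7.npy').astype(np.float32).mean(2); o=np.load(f'pics/{n}0.npy').astype(np.float32).mean(2)
    f=lambda i:np.ascontiguousarray(i[y0:y1,x0:x1])
    for m in (cv2.MOTION_TRANSLATION,cv2.MOTION_EUCLIDEAN):
      try: r=cv2.findTransformECC(f(o),f(c),np.eye(2,3,dtype=np.float32),m); print(nm,n,round(r[0],3),r[1].round(3).tolist())
      except Exception as e: print(nm,n,'fail')
a=np.load('pics/top7.npy');b=np.load('pics/side7.npy')
A=cv2.resize(a[188:268,200:280],(400,400),interpolation=2);B=cv2.resize(b[215:295,205:285],(400,400),interpolation=2)
cv2.imwrite('pics/p7.png',np.hstack([A,B])[:,:,::-1])
E
```

```text
tape side 0.736 [[1.0, 0.0, 0.503000020980835], [0.0, 1.0, 0.1340000033378601]]
tape side 0.782 [[0.9990000128746033, -0.032999999821186066, 0.9520000219345093], [0.032999999821186066, 0.9990000128746033, -0.1589999943971634]]
tape top 0.961 [[1.0, 0.0, 0.10999999940395355], [0.0, 1.0, 0.19699999690055847]]
tape top 0.954 [[1.0, -0.023000000044703484, 0.4580000042915344], [0.023000000044703484, 1.0, -0.16500000655651093]]
stamp side 0.965 [[1.0, 0.0, -0.006000000052154064], [0.0, 1.0, 0.17100000381469727]]
stamp side 0.964 [[1.0, 0.017999999225139618, -0.25099998712539673], [-0.017999999225139618, 1.0, 0.4269999861717224]]
stamp top 0.983 [[1.0, 0.0, -0.02800000086426735], [0.0, 1.0, 0.28700000047683716]]
stamp top 0.985 [[1.0, 0.010999999940395355, -0.13099999725818634], [-0.010999999940395355, 1.0, 0.4339999854564667]]
eraser side 1.0 [[1.0, 0.0, -0.009999999776482582], [0.0, 1.0, -0.012000000104308128]]
eraser side 1.0 [[1.0, 0.003000000026077032, -0.039000000804662704], [-0.003000000026077032, 1.0, -0.0020000000949949026]]
eraser top 0.998 [[1.0, 0.0, 0.05700000002980232], [0.0, 1.0, 0.01600000075995922]]
eraser top 0.992 [[1.0, 0.017999999225139618, -0.12700000405311584], [-0.017999999225139618, 1.0, 0.1340000033378601]]
sharp side 0.998 [[1.0, 0.0, 0.0010000000474974513], [0.0, 1.0, 0.00800000037997961]]
sharp side 0.998 [[1.0, 0.009999999776482582, -0.06499999761581421], [-0.009999999776482582, 1.0, 0.06499999761581421]]
sharp top 1.0 [[1.0, 0.0, -0.012000000104308128], [0.0, 1.0, -0.006000000052154064]]
sharp top 1.0 [[1.0, 0.004999999888241291, -0.05700000002980232], [-0.004999999888241291, 1.0, 0.03999999910593033]]
```

View pics/p7.png

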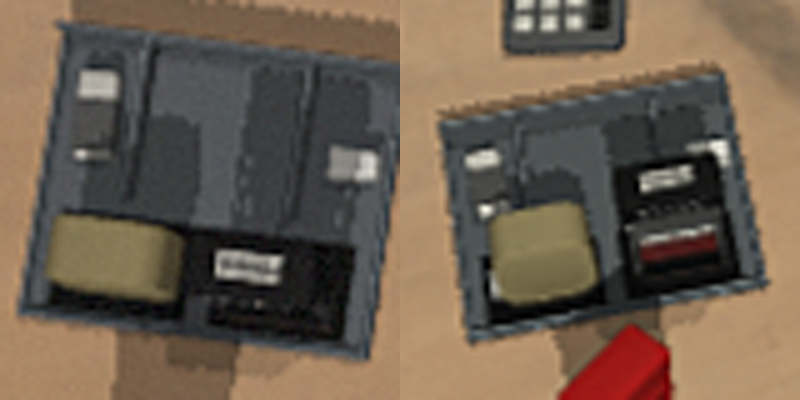

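The tape measure and stamp both stand upright in their bays, within about 1 mm of their original image positions. The eraser and sharpener have not moved. Handing in.

```bash
python3 -c "
from plant import finish_job; print(finish_job())"
```

```text
the job is handed in; nothing more can be done
None
```

I handed in the job at about 38 s: the staple box lies centred on the felt pad, and the tape measure and stamp stand upright in their bays within about 1 mm and 1–2° of where they were; the eraser and sharpener haven't moved, and I kept clear of the stapler but didn't re-measure it.

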